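# Shut the wash reservoir's cam coupler and load the fresh resin prints

### The arm

A 6-joint arm with a two-finger parallel gripper is mounted at the origin on the work surface. World frame = base frame: x ahead of the robot, y to its left, z up, the work surface at z = 0. Lengths are in m, angles in rad, forces in N, time in s.
With the tool pointing down it reaches from about 0.3 to 0.775 m from the base axis. Payload 14.6 kg.
Tool frame: the origin (TCP) lies at the very end of the fingers, on their centre line; the grasp point (between the pads) lies 19 mm behind it; z points along the fingers, y is the line along which they close (so a half turn about z gives the same grasp; the last joint's range is limited). The gripper opens to 94 mm and grips with 3 to 60 N. Pads are 16 mm wide; open, the fingers measure 119 mm over their backs; the gripper's body (75 mm by 177 mm) begins 78 mm behind the grasp point.
Start: joints at [1.131, 0.3, 1.521, -0, 1.321, -0.067], TCP at [0.2, 0.512, 0.205] pointing down, gripper open.
Joint ranges: [-3.03, 3.03], [-0.79, 2.21], [0.23, 2.52], [-1.04, 4.18], [0, 3.07], [-2.55, 2.55]. Speed limits (rad/s): [2.22, 2.22, 2.57, 3.14, 3.14, 3.14].

### API

Orientations are given as [roll, pitch, yaw] about the fixed x, y, z axes, in that order (R = Rz(yaw) Ry(pitch) Rx(roll)).
In Python, from station import ctrl gives the robot as it stands.
- The arm moves only by the tool move_arm, never from a script. Its argument "increments" is a list of rows, each a list of 7 numbers: the opening, from 0 (shut) to 1 (fully open), then the shift along the tool's x, y, z in units of 50 mm (1.0 is 50 mm), then the turn, a rotation vector about the tool's x, y, z in rad. In form: [[claw, tx, ty, tz, rx, ry, rz], ...]. A call has 1 to 20 rows; each row shifts and turns the commanded pose from where the row before left it, along the tool's axes as they then stand; what a row does not reach is not made up. A row lasts 1/10 s, in which the tool goes at most 50 mm and 8.59 degrees, less where a joint would pass 70% of its speed; a pose out of reach is approached as far as the arm can. A call is refused whole if a number of a shift passes 1 or a number of a turn 0.15, either way. A call with a gripper value outside its range is refused whole. The fingers move at their own pace and stop on an object; "force" is the grip in N (left out, the last holds). Time passes only in rows, so rows that do not move let the fingers close. It gives the time, the measured TCP pose, the force, the opening and the grip force at its end, in the units of the state.
- ctrl.get_obs(): the state, without advancing time (a new reading comes with each control period).
- ctrl.camera(name): name is "side" or "top"; returns a dict with "color" (480x640x3 uint8, blue, green, red), "K" (3x3 intrinsics, pixels), "distortion" ([k1, k2, p1, p2, k3] as OpenCV has them; the pictures are not rectified), "pose" (4x4, takes a point from camera to world coordinates). Camera axes: x right, y down, z forward; pixel columns grow to the right and rows downward; lengths in m; the calibration is good to about 2 mm. A picture is of the moment at which its call begins. There is no depth.
- ctrl.hand_in(): hands the job in; it is judged then, once.
Trained networks look in a picture, given as the dict that the camera call returned (one of the last four; its "shot" number tells which), for a name from the list of things; names that differ only in an ending like _2 or _b are one class to them, and where a whole thing is asked for, a point or a joint stands for the part that bears it (a point fixed in the world has none). Each returns a list of dicts, best first, with "conf" (0 to 1); they miss things now and then, are a little off and sometimes report something else, mostly with a low value. They report only what shows in the picture. A call takes as long as a camera call.
- ctrl.cut_out(name, picture): "mask" (480x640 bool, what is visible of it) and "centre" ([row, column] in pixels, amid what is visible of it).
The state is a dict: "time_s": time; "qpos": joint angles; "joint_vel": joint speeds; "tau": joint torques, N m; "ee_pos": TCP position; "eef_rot": TCP orientation; "force": force on the tool from outside, world axes, zero at the start; "moment": the same for the moment, N m; "grip_width": finger opening in m; "grip_force": force on a finger pad.
Only numpy, scipy, OpenCV 4.12 (cv2) and the standard library are available. Lean on these libraries where they do the work, as an engineer would, in place of code of your own. Each camera call takes 0.05 s, during which the arm holds its last target. There are 200 camera calls.

### The job

Get the print washer ready and start it. Stand the grooved brass plug fully home in the coupler on the blue reservoir and swing both cam arms down together, never one shut while the other is still up, until both lie along the coupler; carry every orange print from the drip tray to the rinse rack on the spatula, fingers off the tacky prints, so that each lies flat between the rack's front stops and back rail. With all that done press the green start button fully down, and finish with the spatula lying back on its rest as it was and the desk's other things undisturbed.

Things in the scene. Friction and masses are not known exactly. Their poses are not given: they have to be found in the camera images.
- rack_center (a point): Middle of the rinse rack's solid floor, 60 mm above the desk, on the washer's right part. x level, straight back from the operator; y to the left along the rack; z up. Inner faces: front stops x = -55, back rail x = +55, right rail y = -127, reservoir y = +131 mm; stops and rails 14 mm above the floor, stops 6 mm thick. The flat top goes on 27 mm in front of the stops at floor height
- washer: The fixed white and blue print washer, 170 (x) x 372 mm (y), origin under its centre, axes as rack_center. Dividers 3 mm thick, 14 mm high at y = +43, -43 mm from rack_center part the rack into three bays, one per print, each with a 46 mm gap between its front stops, centred at y = +86, 0, -86 mm. The stops hold a print back when the spatula is drawn out level. Reservoir 100 mm high
- coupler_mouth (a point): Centre of the round mouth of the aluminium cam coupler on the reservoir, 184 mm above the desk, axes as rack_center. Body 46 mm across, bore 36, seat 33 mm below the mouth. Two brass cam arms turn on pins along x, 12 mm below the mouth at y = +24 and -24 mm; arm 64 mm long from its pin, 14 wide, 7 thick. Shut: 62 mm over the arms' outer faces; they then block or lock the plug
- cam_left (a joint): Left (+y) cam arm: 0 = shut, hanging straight down along the coupler; 1.57 = level, pointing out; 2.1 = limit, above level (starts at 1.6 to 2.0). Stiff hinge (0.08 N m), stays where left. Opened fingers set astride the plug along y push both arms down at once; closing on the arms' outer faces below the pins presses them shut
- cam_right (a joint): Right (-y) cam arm, the same: 0 = shut, 1.57 = level
- plug_web (a point): Loose grooved brass plug, about 0.12 kg, upright on the desk, 56 mm high. This point: centre of its upright grip web on top (34 mm along the plug's x, 12 thick along its y, 18 high), 47 mm above its underside; z up. Under the web a flange 42 mm across, then the body 33 mm across with groove and tapered nose. Home in the coupler, this point is 14 mm above coupler_mouth
- tray: Fixed stainless drip tray 140 (x) x 254 mm (y), origin at the centre of its underside, floor top 3 mm above the desk. x level towards its back rim (inner face x = +67 mm), y left, z up. Back and side rims reach 17 mm above the desk; the front (-x) is open and flush, so a spatula can slide in along +x and push a print against the back rim
- tool_rest: Fixed dark spatula rest, origin on the desk under the place of the blade's centre; x along the spatula towards its tip, z up. Base plate 240 x 75 mm, 4 mm thick: the blade lies on it. At x = -125 mm a post 44 mm high, 16 mm thick, carries the handle between two cheeks 32 mm apart that rise 12 mm more
- spatula_grip (a point): Grip point in the handle of the loose red spatula, 0.13 kg. x towards the blade's tip, y left, z up. Handle level, 20 mm wide (y), 16 high, from 23 mm ahead of this point to 72 mm behind it. Flat steel blade parallel to it, 70 mm long, 38 wide, 2 thick: centre 68 mm ahead, tip 103 mm ahead, underside 48 mm below this point; the neck rises steeply from the blade's rear end
- start (a joint): Green push button on the reservoir's top, in front: 0 = up, 0.006 m = fully down (about 6 N), springs back
- start_top (a point): Centre of the start button's top face, 30 mm across, about 122 mm above the desk
- print0_center (a point): Orange printed disc 0 (may be absent), loose, about 50 g, 72 mm across, 9 mm thick, its underside bevelled: flat 58 mm across, rising 4 mm to the full width, so that a thin blade slips under. This point is its centre, 4.5 mm above its underside; z up
- print1_center (a point): Orange printed disc 1 (may be absent), loose, about 50 g, 72 mm across, 9 mm thick, its underside bevelled: flat 58 mm across, rising 4 mm to the full width, so that a thin blade slips under. This point is its centre, 4.5 mm above its underside; z up
- print2_center (a point): Orange printed disc 2 (may be absent), loose, about 50 g, 72 mm across, 9 mm thick, its underside bevelled: flat 58 mm across, rising 4 mm to the full width, so that a thin blade slips under. This point is its centre, 4.5 mm above its underside; z up
- stamp: Bystander: self-inking stamp 55 x 35 x 56 mm, white and black; origin at the centre of its underside
- mouse: Bystander: black mouse 100 x 58 x 34 mm; origin at the centre of its underside
- sticky: Bystander: yellow sticky-note pad 76 x 76 x 12 mm; origin at the centre of its underside
- stapler: Bystander: blue stapler 130 mm long, 42 mm high; origin at the centre of its underside
- water: Bystander: water bottle 62 mm across, 200 mm high; origin at the centre of its underside
- pen_cup: Bystander: black pen cup 76 mm across, 100 mm high; origin at the centre of its underside

How it is judged:
On the way, in this order (a step that is already met when the one before it is completed fails the run):
1. the plug is home, both cam arms are shut on it and every print lies in the rinse rack (value of joint each of cam_left, cam_right below 0.2 rad and horizontal distance between plug_web and coupler_mouth below 0.005 m and z of plug_web in the frame of coupler_mouth between 0.009 and 0.018 m and angle between plug_web's own z axis and vertical below 0.1 rad and x of print0_center in the frame of rack_center between -0.033 and 0.026 m and y of print0_center in the frame of rack_center between -0.101 and 0.101 m and z of print0_center in the frame of rack_center between 0 and 0.009 m and angle between each of print0_center, print1_center, print2_center's own z axis and vertical below 0.08 rad and x of print1_center in the frame of rack_center between -0.033 and 0.026 m and y of print1_center in the frame of rack_center between -0.101 and 0.101 m and z of print1_center in the frame of rack_center between 0 and 0.009 m and x of print2_center in the frame of rack_center between -0.033 and 0.026 m and y of print2_center in the frame of rack_center between -0.101 and 0.101 m and z of print2_center in the frame of rack_center between 0 and 0.009 m), for 0.2 s.
2. the green start button is pressed fully down (value of joint start above 0.0045 m), for 0.05 s.
At the end, for the whole second after the job is handed in: Plug home in the coupler (within 5 mm), both cam arms within 0.2 rad of fully down, every print flat in the rinse rack between front stops and back rail, spatula lying on its rest (grip within 30 mm along and 18 mm across), start button pressed after the rest was ready (all of step 1 and x of spatula_grip in the frame of tool_rest between -0.098 and -0.038 m and y of spatula_grip in the frame of tool_rest between -0.018 and 0.018 m and z of spatula_grip in the frame of tool_rest between 0.044 and 0.06 m and angle between spatula_grip's own z axis and vertical below 0.12 rad); the robot touches nothing.
It fails at once if one of the desk's other things is shifted by more than 3 cm (distance of any of stamp, mouse, sticky, stapler, water, pen_cup from where it was at the start of the episode above 0.03 m).
It fails at once if the fingers touch a print (contact force between the fingers and print0 above 2 N or contact force between the fingers and print1 above 2 N or contact force between the fingers and print2 above 2 N).
It fails at once if one cam arm is shut while the other is still up ((value of joint cam_left below 0.25 rad and value of joint cam_right above 1 rad) or (value of joint cam_right below 0.25 rad and value of joint cam_left above 1 rad)).
It fails at once if the start button is pressed while a cam arm is up (value of joint start above 0.0045 m and value of joint any of cam_left, cam_right above 0.5 rad).
Of print0, print1, print2 only 2 to 3 are there at a start; the rules pass over those that are not, and their reading is None.
At some moment in a run one of print0, print1, print2 may be knocked a few centimetres aside while the robot is not near it.
It also fails if it takes over 210 s, if anything falls off the work surface, if the arm or the gripper's body presses on something with over 40 N, if the wrist force passes 120 N, or if a joint passes its speed limit or range.

## Working session

There is one attempt and no reset: what is moved stays moved. The work goes in short steps, Python scripts to look and compute and a tool call to move; the robot and the scene stay as the last step left them, time stands still between calls to the robot, and variables do not carry over. Pictures are saved under pics/ and viewed, at most 14 in all, crops included, and the job is handed in when it is done.

Besides the shell and the picture viewer there is one more tool, called after "Call:" as name([rows], argument=value, ...), one row to a line, values as JSON. move_arm: Moves the arm, as the interface text tells. Its arguments: {"type":"object","properties":{"increments":{"type":"array","items":{"type":"array","items":{"type":"number"}}},"force":{"type":"number"}},"required":["increments"]}

```bash
mkdir -p pics; ls; python3 - <<'E'
from station import ctrl
import cv2,numpy as np
o=ctrl.get_obs(); print(o['time_s'],o['ee_pos'],o['eef_rot'],o['grip_width'])
for n in ['side','top']:
    p=ctrl.camera(n); cv2.imwrite(f'pics/{n}0.png',p['color'])
    print(n,p['K'].tolist(),np.round(p['distortion'],4),np.round(p['pose'],4).tolist())
    for k in ['plug_web','spatula_grip','tool_rest','tray','washer','print0_center','cam_left','cam_right','start_top','coupler_mouth']:
        try:
            r=ctrl.cut_out(k,p); print(k,[(round(d['conf'],2),np.round(d['centre'],1).tolist(),int(d['mask'].sum())) for d in r[:4]])
        except Exception as e: print(k,e)
E
```

```text
pics
0.0 [0.20020201 0.51197758 0.20486686] [-3.14039666e+00 -8.41610502e-05  2.76878229e+00] 0.09389533996080648
side [[476.3270427846108, 0.0, 313.0078139683644], [0.0, 476.3270427846108, 248.79267602728993], [0.0, 0.0, 1.0]] [0.0225 0.     0.     0.     0.    ] [[0.7675, -0.3133, 0.5593, 0.029], [-0.6407, -0.4057, 0.6519, -0.696], [0.0226, -0.8586, -0.5121, 0.6656], [0.0, 0.0, 0.0, 1.0]]
plug_web [(0.48, [251.7, 163.2], 500)]
spatula_grip [(0.79, [429.8, 373.6], 1796), (0.23, [442.6, 357.1], 4519)]
tool_rest [(0.85, [442.0, 358.4], 4625)]
tray [(0.78, [344.4, 384.5], 4640)]
washer [(0.93, [249.7, 253.6], 9388)]
print0_center [(0.9, [310.5, 364.1], 558), (0.21, [380.5, 495.4], 3645)]
cam_left [(0.41, [171.0, 214.0], 91), (0.24, [357.5, 271.3], 1378)]
cam_right [(0.49, [186.2, 240.8], 83)]
start_top [(0.5, [211.7, 208.7], 81)]
coupler_mouth [(0.67, [193.7, 231.6], 886)]
top [[434.5116962657486, 0.0, 327.1283054837847], [0.0, 434.5116962657486, 245.98306259935686], [0.0, 0.0, 1.0]] [-0.038  0.     0.     0.     0.   ] [[0.0099, -0.9844, 0.1759, 0.3896], [-0.9998, -0.0124, -0.0132, -0.0324], [0.0151, -0.1757, -0.9843, 1.1785], [0.0, 0.0, 0.0, 1.0]]
plug_web [(0.63, [305.4, 261.2], 182), (0.59, [310.1, 355.0], 838)]
spatula_grip [(0.92, [303.7, 450.0], 642)]
tool_rest [(0.64, [311.2, 438.8], 1716), (0.42, [177.9, 222.3], 855)]
tray [(0.7, [252.2, 386.1], 3047)]
washer [(0.88, [239.9, 229.7], 9789)]
print0_center [(0.8, [225.1, 356.7], 493), (0.43, [307.8, 309.9], 799)]
cam_left [(0.58, [233.2, 146.2], 164)]
cam_right [(0.7, [225.1, 191.2], 172)]
start_top []
coupler_mouth [(0.86, [230.4, 173.5], 852)]
```

View pics/top0.png

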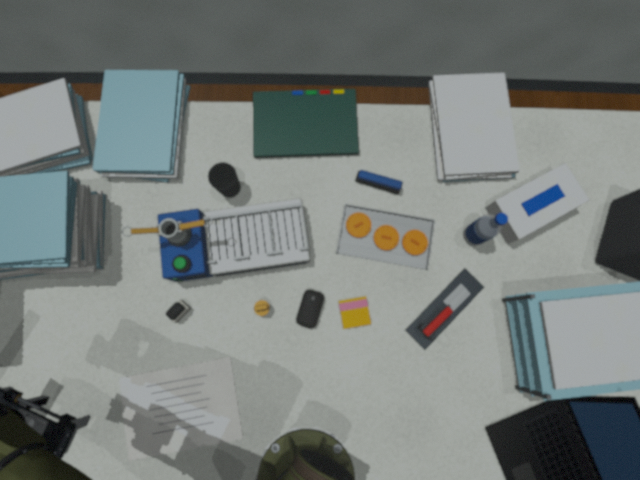

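View pics/side0.png

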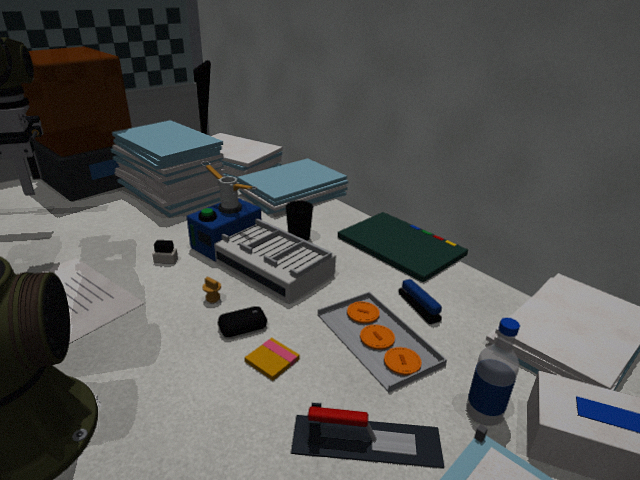

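```bash
python3 - <<'E'
import cv2
a=cv2.imread('pics/top0.png')[185:330,120:320]; cv2.imwrite('pics/c1.png',cv2.resize(a,None,fx=4,fy=4,interpolation=cv2.INTER_CUBIC))
a=cv2.imread('pics/side0.png')[155:305,145:345]; cv2.imwrite('pics/c2.png',cv2.resize(a,None,fx=4,fy=4,interpolation=cv2.INTER_CUBIC))
E
```

```text
(no output)
```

View pics/c1.png

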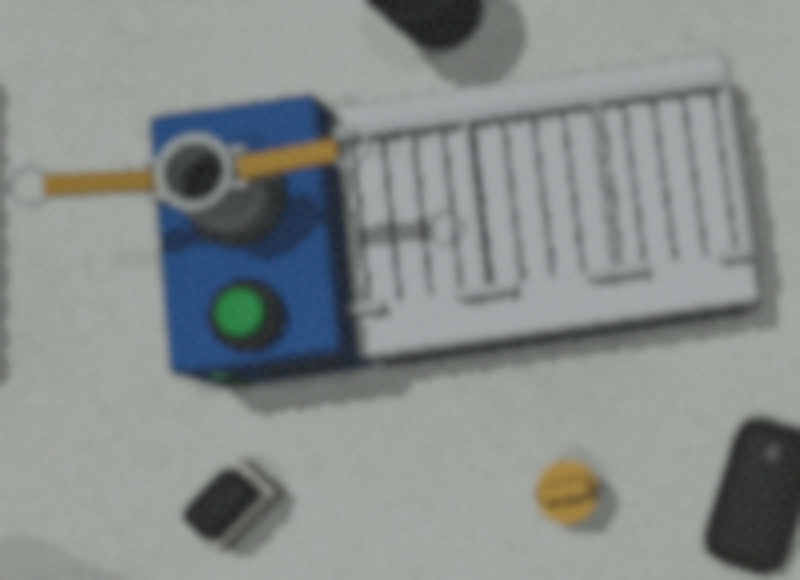

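View pics/c2.png

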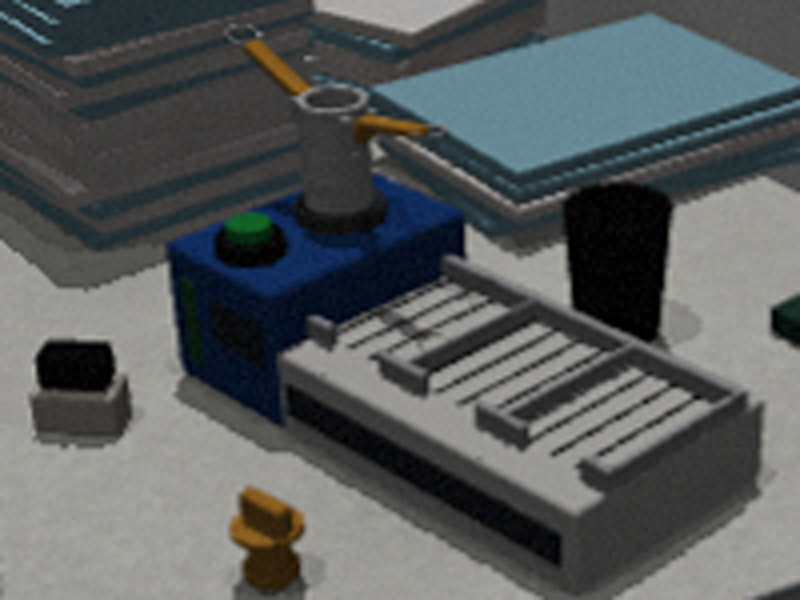

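```bash
cat > h.py <<'E'
import numpy as np, cv2
from scipy.optimize import least_squares
K={'side':([476.327,476.327,313.008,248.793],[0.0225,0,0,0,0]),'top':([434.512,434.512,327.128,245.983],[-0.038,0,0,0,0])}
POSE={}
try: POSE=np.load('poses.npz')
except Exception: pass
def Kd(c):
    f,d=K[c]; return np.array([[f[0],0,f[2]],[0,f[1],f[3]],[0,0,1]]),np.array(d)
def proj(c,P):
    k,d=Kd(c); T=np.linalg.inv(POSE[c]); r=cv2.Rodrigues(T[:3,:3])[0]
    return cv2.projectPoints(np.atleast_2d(P).astype(float),r,T[:3,3],k,d)[0].reshape(-1,2)
def ray(c,uv):
    k,d=Kd(c); n=cv2.undistortPoints(np.array(uv,float).reshape(-1,1,2),k,d).reshape(-1,2)
    v=np.c_[n,np.ones(len(n))]@POSE[c][:3,:3].T; return POSE[c][:3,3],v
def onz(c,uv,z):
    o,v=ray(c,uv); return o+v*((z-o[2])/v[:,2])[:,None]
def tri(obs):  # {cam:uv}
    A=np.zeros((3,3));b=np.zeros(3)
    for c,uv in obs.items():
        o,v=ray(c,[uv]); v=v[0]/np.linalg.norm(v[0]); M=np.eye(3)-np.outer(v,v); A+=M;b+=M@o
    return np.linalg.solve(A,b)
def pose2(p,L):
    c,s=np.cos(p[2]),np.sin(p[2]); L=np.atleast_2d(L)
    return np.c_[p[0]+c*L[:,0]-s*L[:,1],p[1]+s*L[:,0]+c*L[:,1],L[:,2]]
E
python3 - <<'E'
from station import ctrl
import numpy as np,cv2
np.savez('poses.npz',**{n:ctrl.camera(n)['pose'] for n in ['side','top']})
from h import *
t=lambda a:(a[0]/4+120-.375,a[1]/4+185-.375); s=lambda a:(a[0]/4+145-.375,a[1]/4+155-.375)
print('mouth',tri({'top':t((193,172)),'side':s((332,98))}),onz('top',[t((193,172))],.184),onz('side',[s((332,98))],.184))
print('button',tri({'top':t((240,312)),'side':s((248,223))}),onz('top',[t((240,312))],.122),onz('side',[s((248,223))],.122))
print('plug',tri({'top':t((568,490)),'side':s((265,512))}))
kp=[('top',t((152,120)),(85,186,100)),('top',t((315,97)),(85,78,100)),('top',t((341,360)),(-85,78,100)),('top',t((172,374)),(-85,186,100)),('top',t((758,302)),(-85,-186,60)),('top',t((362,358)),(-85,78,60)),
('side',s((170,245)),(-85,186,100)),('side',s((268,297)),(-85,78,100)),('side',s((465,210)),(85,78,100)),('side',s((283,358)),(-85,78,60)),('side',s((573,517)),(-85,-186,60)),('side',s((577,597)),(-85,-186,0))]
L=np.array([k[2] for k in kp])/1000.
def res(p,w=None):
    P=pose2(p,L); return np.concatenate([proj(k[0],P[i])[0]-k[1] for i,k in enumerate(kp)])
r=least_squares(res,[.5,.2,.1],loss='soft_l1'); print('washer',r.x); print(np.round(res(r.x).reshape(-1,2),1).tolist())
# check: rack features
rk=pose2(r.x,[[.003,-.053,.06]])[0]; print('rack',rk)
P=tri({'top':t((193,172)),'side':s((332,98))}); d=P[:2]-r.x[:2];c_,s_=np.cos(r.x[2]),np.sin(r.x[2]); print('mouth local',c_*d[0]+s_*d[1],-s_*d[0]+c_*d[1])
# prints by orange
for n in ['top','side']:
    im=cv2.imread(f'pics/{n}0.png'); hsv=cv2.cvtColor(im,cv2.COLOR_BGR2HSV); m=cv2.inRange(hsv,(8,170,120),(18,255,255))
    k,l,st,ce=cv2.connectedComponentsWithStats(m)
    for i in range(1,k):
        if st[i,4]>150 and 300<ce[i][0]<450: print(n,st[i],ce[i],onz(n,[ce[i]],.012))
    m=cv2.inRange(hsv,(0,170,100),(4,255,255))|cv2.inRange(hsv,(176,170,100),(180,255,255)); m[:250]=0
    (c,wh,a)=cv2.minAreaRect(cv2.findNonZero(m)); print(n,'red',c,wh,a,m.sum()/255)
E
python3 - <<'E'
import cv2
a=cv2.imread('pics/top0.png')[195:355,320:500]; cv2.imwrite('pics/c3.png',cv2.resize(a,None,fx=3.75,fy=3.75,interpolation=cv2.INTER_CUBIC))
a=cv2.imread('pics/side0.png')[285:475,285:465]; cv2.imwrite('pics/c4.png',cv2.resize(a,None,fx=3,fy=3,interpolation=cv2.INTER_CUBIC))
E
```

```text
mouth [0.60773708 0.32817317 0.18133365] [[0.60627603 0.32769301 0.184     ]] [[0.60543899 0.32207499 0.184     ]]
button [0.53349802 0.31561372 0.11817637] [[0.5323822  0.31467663 0.122     ]] [[0.53055244 0.30819884 0.122     ]]
plug [0.42930649 0.12015791 0.04525159]
washer [0.60654037 0.19099109 0.15907956]
[[-0.3, -1.1], [0.9, -1.3], [1.0, -1.7], [0.1, 1.1], [2.0, -0.2], [-0.2, 0.6], [-2.7, -1.2], [-0.7, -0.6], [0.1, -0.5], [-3.1, -1.9], [0.6, -0.6], [-0.3, 1.1]]
rack [0.61789819 0.13913552 0.06      ]
mouth local 0.02291253662623469 0.13526038703841237
top [375 226  23  23 223] [386.40807175 238.5470852 ] [[ 0.62082512 -0.21045943  0.012     ]]
top [403 231  24  23 348] [414.68965517 241.59482759] [[ 0.61332082 -0.28827876  0.012     ]]
top red (437.25006103515625, 321.2500305175781) (6.363960266113281, 33.941123962402344) 45.0 226.0
side [347 301  32  21 492] [362.70934959 311.2601626 ] [[ 0.65736031 -0.13725741  0.012     ]]
side [360 325  35  23 605] [377.09090909 335.94214876] [[ 0.62290425 -0.21343176  0.012     ]]
side [384 347  37  27 729] [402.43072702 359.96707819] [[ 0.61078131 -0.29212733  0.012     ]]
side red (338.0144348144531, 413.3664245605469) (58.63134765625, 8.84038257598877) 6.170175075531006 508.0
```

View pics/c3.png

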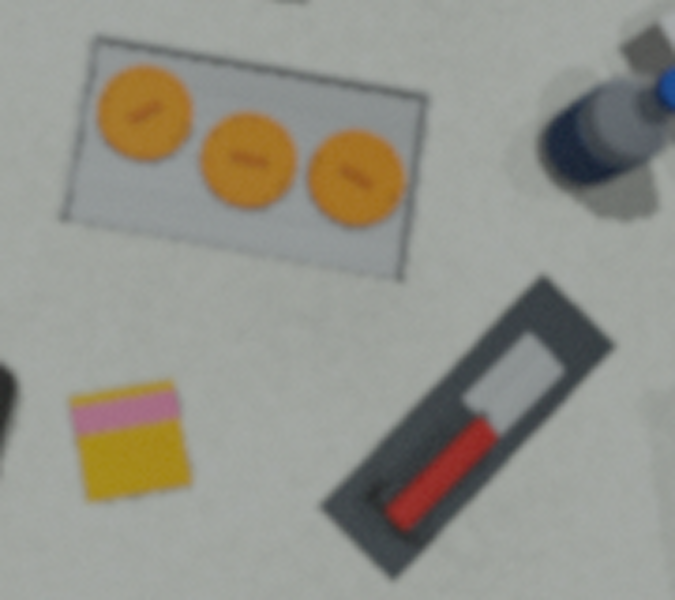

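View pics/c4.png

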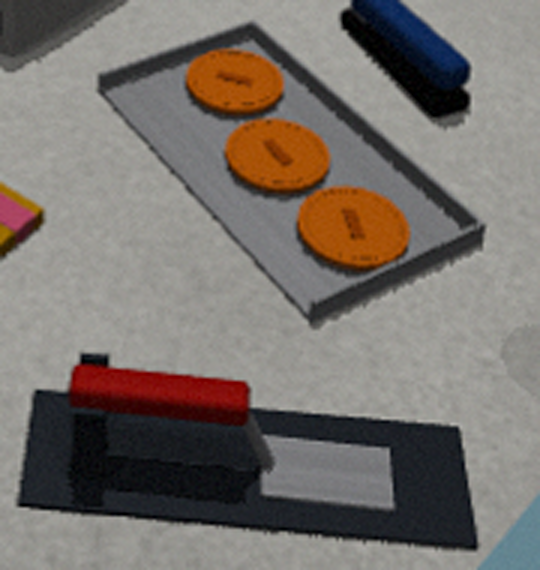

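```bash
cat > m1.py <<'E'
from h import *
t=lambda a:(a[0]/3.75+320-.37,a[1]/3.75+195-.37); s=lambda a:(a[0]/3+285-.33,a[1]/3+285-.33)
t1=lambda a:(a[0]/4+120-.375,a[1]/4+185-.375); s1=lambda a:(a[0]/4+145-.375,a[1]/4+155-.375)
def fit(kp,p0,n):
    L=np.array([k[2] for k in kp])/1000.
    f=lambda p:np.concatenate([proj(k[0],pose2(p,L[i:i+1]))[0]-k[1] for i,k in enumerate(kp)])
    for cams in (['top'],['side'],['top','side']):
        ix=[i for i,k in enumerate(kp) if k[0] in cams]
        g=lambda p:f(p).reshape(-1,2)[ix].ravel()
        r=least_squares(g,p0,loss='soft_l1'); print(n,cams,np.round(r.x,4),np.round(g(r.x),1).tolist())
fit([('top',t((97,38)),(70,127,17)),('top',t((427,97)),(70,-127,17)),('top',t((402,280)),(-70,-127,17)),('top',t((62,220)),(-70,127,17)),
 ('side',s((253,24)),(70,127,17)),('side',s((484,232)),(70,-127,17)),('side',s((312,322)),(-70,-127,0)),('side',s((99,78)),(-70,127,17))],[.6,-.2,-.17],'tray')
fit([('top',t((543,275)),(120,37.5,4)),('top',t((614,346)),(120,-37.5,4)),('top',t((395,578)),(-120,-37.5,4)),('top',t((322,506)),(-120,37.5,4)),
 ('side',s((459,428)),(120,37.5,4)),('side',s((476,548)),(120,-37.5,4)),('side',s((20,506)),(-120,-37.5,4)),('side',s((35,392)),(-120,37.5,4))],[.45,-.3,-.8],'rest(base ctr)')
# handle top ends: local to grip (+23 / -72, z+8); blade tip corners
fit([('top',t((482,418)),(23,10,8)),('top',t((498,434)),(23,-10,8)),('top',t((401,532)),(-72,-10,8)),('top',t((385,514)),(-72,10,8)),('top',t((529,333)),(103,19,-46)),('top',t((565,372)),(103,-19,-46)),
 ('side',s((392,448)),(103,19,-46)),('side',s((394,508)),(103,-19,-46)),('side',s((72,371)),(-72,10,8)),('side',s((248,383)),(23,10,8))] and
 [(c,u,(x,y,z+52)) for c,u,(x,y,z) in [('top',t((482,418)),(23,10,8)),('top',t((498,434)),(23,-10,8)),('top',t((401,532)),(-72,-10,8)),('top',t((385,514)),(-72,10,8)),('top',t((529,333)),(103,19,-46)),('top',t((565,372)),(103,-19,-46)),
 ('side',s((392,448)),(103,19,-46)),('side',s((394,508)),(103,-19,-46)),('side',s((248,383)),(23,10,8))]],[.4,-.3,-.8],'grip')
print('prints top',onz('top',[t((145,113)),t((249,160)),t((357,178))],.012).round(4).tolist())
print('prints side',onz('side',[s((235,81)),s((277,156)),s((353,228))],.012).round(4).tolist())
print('plug flange top/side z=.038',onz('top',[t1((567,492))],.042),onz('side',[s1((267,527))],.038), 'web ends side', onz('side',[s1((244,490)),s1((283,520))],.056))
print('water base',onz('top',[t((572,165))],.03))
E
python3 m1.py
```

```text
tray ['top'] [ 0.625  -0.2073 -0.1664] [-1.4, -0.5, 1.1, -0.2, 1.0, 0.6, -0.8, 0.1]
tray ['side'] [ 0.6241 -0.2139 -0.1705] [0.2, -0.5, 1.2, -0.8, -0.5, 2.7, -0.6, -0.5]
tray ['top', 'side'] [ 0.6256 -0.2108 -0.1683] [-0.1, -0.8, 2.4, -0.3, 2.2, 0.4, 0.5, -0.2, -0.4, -1.3, 0.4, -2.2, -1.0, 1.3, -1.0, -1.4]
rest(base ctr) ['top'] [ 0.4338 -0.3681 -0.7836] [0.1, -0.8, 1.3, -0.3, -0.2, 1.3, -1.0, 0.1]
rest(base ctr) ['side'] [ 0.4327 -0.3713 -0.7782] [0.4, -0.5, 1.9, 0.2, -1.1, 0.2, -0.7, -0.6]
rest(base ctr) ['top', 'side'] [ 0.433  -0.3704 -0.7818] [0.9, -0.6, 2.1, -0.1, 0.7, 1.7, -0.1, 0.5, 0.2, -0.7, 1.5, -0.1, -1.4, -0.6, -0.8, -1.2]
grip ['top'] [ 0.4151 -0.3496 -0.8162] [-0.3, -0.7, 0.9, 0.8, 0.7, 0.3, -0.5, -0.8, -0.4, 0.2, -0.1, 0.1]
grip ['side'] [ 0.413  -0.3553 -0.7697] [-1.5, -0.1, 0.5, 0.4, 0.4, -0.4]
grip ['top', 'side'] [ 0.4157 -0.3512 -0.8154] [0.3, -0.9, 1.5, 0.6, 1.4, 0.1, 0.1, -1.0, 0.1, 0.0, 0.4, -0.1, -1.6, -0.1, -0.7, 0.3, 0.0, -2.3]
prints top [[0.6585, -0.1333, 0.012], [0.6243, -0.2095, 0.012], [0.6119, -0.2886, 0.012]]
prints side [[0.6568, -0.1387, 0.012], [0.6211, -0.2149, 0.012], [0.6092, -0.2933, 0.012]]
plug flange top/side z=.038 [[0.42837308 0.12107035 0.042     ]] [[0.42730764 0.11618544 0.038     ]] web ends side [[0.42364529 0.13236552 0.056     ]
 [0.42604345 0.09335149 0.056     ]]
water base [[ 0.62012301 -0.441968    0.03      ]]
```

```bash
cat > g.py <<'E'
import numpy as np, sys
from station import ctrl
from scipy.spatial.transform import Rotation as R
def go(x,y,z,yaw):
    o=ctrl.get_obs(); A=R.from_euler('xyz',o['eef_rot']); B=R.from_euler('xyz',[np.pi,0,yaw])
    print('t',round(o['time_s'],1),'at',np.round(o['ee_pos'],4),np.round(o['eef_rot'],3),'grip',round(o['grip_width'],4),'F',np.round(o['force'],1))
    print('rotvec',np.round((A.inv()*B).as_rotvec(),4),'then shift/50mm',np.round(B.inv().apply(np.array([x,y,z])-o['ee_pos'])/.05,3),'or before rot',np.round(A.inv().apply(np.array([x,y,z])-o['ee_pos'])/.05,3))
if __name__=='__main__': go(*map(float,sys.argv[1:]))
E
python3 g.py .428 .1186 .12 1.71
```

```text
t 1.2 at [0.2003 0.5122 0.2054] [-3.142  0.     2.769] grip 0.0941 F [-0.5  0.3  0.3]
rotvec [-0.      0.      1.0588] then shift/50mm [-8.428  3.417  1.709] or before rot [-7.108 -5.673  1.709]
```

Call:
move_arm([
  [1, 0, 0, 0, 0, 0, 0.1324],
  [1, 0, 0, 0, 0, 0, 0.1324],
  [1, 0, 0, 0, 0, 0, 0.1324],
  [1, 0, 0, 0, 0, 0, 0.1324],
  [1, 0, 0, 0, 0, 0, 0.1324],
  [1, 0, 0, 0, 0, 0, 0.1324],
  [1, 0, 0, 0, 0, 0, 0.1324],
  [1, 0, 0, 0, 0, 0, 0.1324],
  [1, -0.84, 0.34, 0.1, 0, 0, 0],
  [1, -0.84, 0.34, 0.1, 0, 0, 0],
  [1, -0.84, 0.34, 0.1, 0, 0, 0],
  [1, -0.84, 0.34, 0.1, 0, 0, 0],
  [1, -0.84, 0.34, 0.2, 0, 0, 0],
  [1, -0.84, 0.34, 0.2, 0, 0, 0],
  [1, -0.84, 0.34, 0.2, 0, 0, 0],
  [1, -0.84, 0.34, 0.2, 0, 0, 0],
  [1, -0.84, 0.34, 0.2, 0, 0, 0],
  [1, -0.84, 0.34, 0.2, 0, 0, 0],
  [1, 0, 0, 0, 0, 0, 0],
  [1, 0, 0, 0, 0, 0, 0],
])

```text
time_s: 3.2
ee_pos: [0.4269, 0.1192, 0.1253]
eef_rot: [-3.141, -0.0, 1.707]
force: [0.0, -0.5, -0.1]
grip_width: 0.0942
grip_force: 0.0
```

```bash
python3 - <<'E'
from g import *; import cv2
go(.428,.1186,.042,1.71)
from h import proj
o=ctrl.get_obs()
s=ctrl.camera('side')['color']; t=ctrl.camera('top')['color']
print({c:proj(c,o['ee_pos']).round(1).tolist() for c in ['side','top']})
z=lambda im,r,c:cv2.resize(im[r:r+100,c:c+100],(400,400),interpolation=cv2.INTER_CUBIC)
cv2.imwrite('pics/d1.png',np.hstack([z(s,190,160),z(t,250,210)]))
E
```

```text
t 3.2 at [0.4269 0.1192 0.1253] [-3.141 -0.     1.707] grip 0.0942 F [ 0.  -0.5 -0.1]
rotvec [-0.0005 -0.0001 -0.0026] then shift/50mm [-0.014  0.02   1.666] or before rot [-0.014  0.021  1.666]
{'side': [[207.0, 252.8]], 'top': [[257.5, 307.0]]}
```

View pics/d1.png

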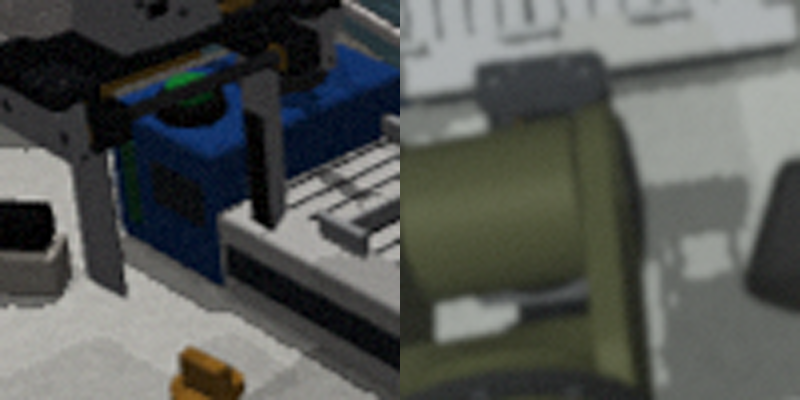

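```bash
python3 - <<'E'
from h import *
T=np.array([.4269,.1192,.1253]); psi=1.707; tx=np.array([np.cos(psi),np.sin(psi),0]); ty=np.array([np.sin(psi),-np.cos(psi),0])
for a in (-.0595,-.047,.047,.0595):
  for b in (-.008,.008):
    u=proj('side',T+a*ty+b*tx)[0]; print(a,b,((u-[160-.375,190-.375])*4).round(0))
# plug web end expected in crop if plug at .428,.1186, yaw 1.71
for x in (-.017,.017):
  for y in (-.006,.006):
    u=proj('side',np.array([.428,.1186,.056])+x*tx+y*ty)[0]; print('web',x,y,((u-[160,190])*4).round(0))
E
```

```text
-0.0595 -0.008 [105. 301.]
-0.0595 0.008 [ 87. 289.]
-0.047 -0.008 [125. 291.]
-0.047 0.008 [107. 280.]
0.047 -0.008 [268. 226.]
0.047 0.008 [250. 216.]
0.0595 -0.008 [286. 218.]
0.0595 0.008 [267. 208.]
web -0.017 -0.006 [212. 373.]
web -0.017 0.006 [229. 364.]
web 0.017 -0.006 [174. 349.]
web 0.017 0.006 [192. 341.]
```

Call:
move_arm([
  [1, -0.05, 0.02, 0.3, 0, 0, 0],
  [1, 0, 0, 0.3, 0, 0, 0],
  [1, 0, 0, 0.3, 0, 0, 0],
  [1, 0, 0, 0.3, 0, 0, 0],
  [1, 0, 0, 0.25, 0, 0, 0],
  [1, 0, 0, 0.2, 0, 0, 0],
  [1, 0, 0, 0.03, 0, 0, 0],
  [0, 0, 0, 0, 0, 0, 0],
  [0, 0, 0, 0, 0, 0, 0],
  [0, 0, 0, 0, 0, 0, 0],
  [0, 0, 0, 0, 0, 0, 0],
  [0, 0, 0, 0, 0, 0, 0],
  [0, 0, 0, 0, 0, 0, 0],
  [0, 0, 0, 0, 0, 0, 0],
  [0, 0, 0, 0, 0, 0, 0],
], force=25)

```text
time_s: 4.8
ee_pos: [0.4281, 0.1174, 0.0414]
eef_rot: [-3.142, 0.0, 1.71]
force: [-0.6, 0.1, 0.2]
grip_width: 0.0334
grip_force: 0.0
```

```bash
python3 g.py .606 .3255 .26 1.73
```

```text
t 4.8 at [0.4281 0.1174 0.0414] [-3.142  0.     1.71 ] grip 0.0334 F [-0.6  0.1  0.2]
rotvec [-0.0001  0.     -0.0204] then shift/50mm [ 3.545  4.173 -4.371] or before rot [ 3.629  4.099 -4.371]
```

Call:
move_arm([
  [0, 0, 0, 0, 0, 0, 0],
  [0, 0, 0, 0, 0, 0, 0],
  [0, 0, 0, 0, 0, 0, 0],
  [0, 0, 0, 0, 0, 0, 0],
  [0, 0, 0, 0, 0, 0, 0],
  [0, 0, 0, 0, 0, 0, 0],
  [0, 0, 0, -0.3, 0, 0, 0],
  [0, 0, 0, -0.6, 0, 0, 0],
  [0, 0, 0, -0.9, 0, 0, 0],
  [0, 0, 0, -0.9, 0, 0, 0],
  [0, 0, 0, -0.9, 0, 0, 0],
  [0, 0, 0, -0.9, 0, 0, 0],
])

```text
time_s: 6.0
ee_pos: [0.4276, 0.1174, 0.2684]
eef_rot: [3.141, -0.0, 1.71]
force: [1.4, -0.1, -1.2]
grip_width: 0.0116
grip_force: 25.0
```

Call:
move_arm([
  [0, 0.36, 0.41, 0, 0, 0, 0],
  [0, 0.36, 0.41, 0, 0, 0, 0],
  [0, 0.36, 0.41, 0, 0, 0, 0],
  [0, 0.36, 0.41, 0, 0, 0, 0],
  [0, 0.36, 0.41, 0, 0, 0, 0],
  [0, 0.36, 0.41, 0, 0, 0, 0],
  [0, 0.36, 0.41, 0, 0, 0, 0],
  [0, 0.36, 0.41, 0, 0, 0, 0],
  [0, 0.36, 0.41, 0, 0, 0, 0],
  [0, 0.36, 0.41, 0, 0, 0, 0],
  [0, 0, 0, 0, 0, 0, 0],
  [0, 0, 0, 0, 0, 0, 0],
  [0, 0, 0, 0, 0, 0, 0],
])

```text
time_s: 7.3
ee_pos: [0.606, 0.3236, 0.2666]
eef_rot: [-3.141, 0.0, 1.709]
force: [0.5, -1.0, -1.1]
grip_width: 0.0116
grip_force: 25.0
```

```bash
python3 - <<'E'
from g import *; import cv2
go(.606,.3255,.23,1.71)
from h import proj
o=ctrl.get_obs()
s=ctrl.camera('side')['color']; t=ctrl.camera('top')['color']
e=o['ee_pos']
print([proj('side',e+[0,0,d]).round(1).tolist() for d in (-.041,-.003,.006)])
z=lambda im,r,c:cv2.resize(im[r:r+75,c:c+100],(800,600),interpolation=cv2.INTER_CUBIC)
cv2.imwrite('pics/d2.png',z(s,145,180)); cv2.imwrite('pics/t2.png',t)
E
```

```text
t 7.3 at [0.606  0.3236 0.2666] [-3.141  0.     1.709] grip 0.0116 F [ 0.5 -1.  -1.1]
rotvec [-0.0001  0.0001 -0.0007] then shift/50mm [0.038 0.006 0.731] or before rot [0.038 0.006 0.731]
[[[226.3, 163.6]], [[225.3, 149.1]], [[225.0, 145.7]]]
```

View pics/d2.png

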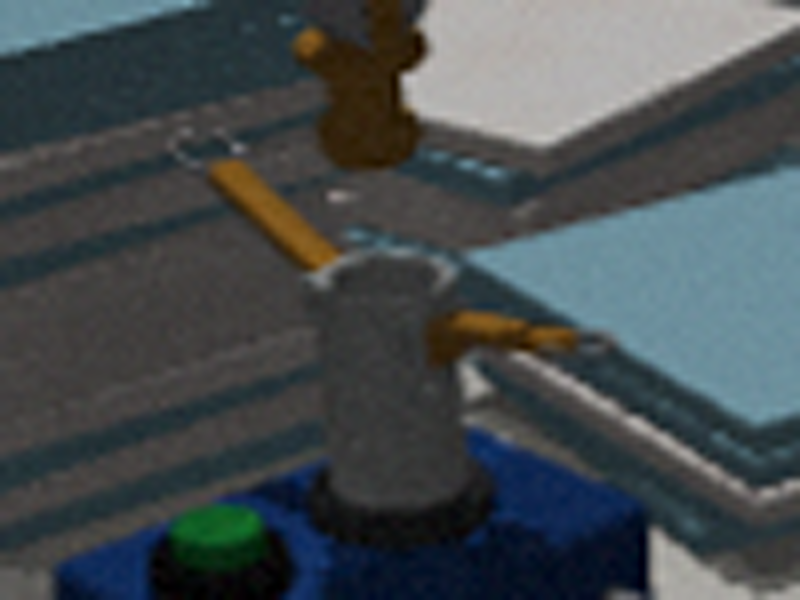

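Call:
move_arm([
  [0, -0.016, -0.008, 0.2, 0, 0, 0],
  [0, 0, 0, 0.2, 0, 0, 0],
  [0, 0, 0, 0.2, 0, 0, 0],
  [0, 0, 0, 0.12, 0, 0, 0],
  [0, 0, 0, 0.08, 0, 0, 0],
  [0, 0, 0, 0.06, 0, 0, 0],
  [0, 0, 0, 0.06, 0, 0, 0],
  [0, 0, 0, 0.06, 0, 0, 0],
  [0, 0, 0, 0.06, 0, 0, 0],
  [0, 0, 0, 0.04, 0, 0, 0],
  [0, 0, 0, 0, 0, 0, 0],
])

```text
time_s: 8.5
ee_pos: [0.6062, 0.3232, 0.2124]
eef_rot: [3.141, -0.0, 1.71]
force: [3.2, 0.2, -2.0]
grip_width: 0.012
grip_force: 25.0
```

Call:
move_arm([
  [0, 0, 0.012, 0.06, 0, 0, 0],
  [0, 0, 0, 0.06, 0, 0, 0],
  [0, 0, 0, 0.06, 0, 0, 0],
  [0, 0, 0, 0.06, 0, 0, 0],
  [0, 0, 0, 0.05, 0, 0, 0],
  [0, 0, 0, 0.04, 0, 0, 0],
  [0, 0, 0, 0, 0, 0, 0],
])

```text
time_s: 9.2
ee_pos: [0.6065, 0.3233, 0.1955]
eef_rot: [-3.141, 0.0, 1.71]
force: [1.0, -0.0, -1.8]
grip_width: 0.0116
grip_force: 25.0
```

Call:
move_arm([
  [0, 0, 0, 0.04, 0, 0, 0],
  [0, 0, 0, 0.03, 0, 0, 0],
  [0, 0, 0, 0.02, 0, 0, 0],
  [0, 0, 0, 0, 0, 0, 0],
])

```text
time_s: 9.6
ee_pos: [0.6067, 0.3233, 0.1924]
eef_rot: [3.14, -0.0, 1.71]
force: [0.1, -1.4, 5.7]
grip_width: 0.0119
grip_force: 25.0
```

Call:
move_arm([
  [0.35, 0, 0, 0, 0, 0, 0],
  [0.35, 0, 0, 0, 0, 0, 0],
  [0.35, 0, 0, 0, 0, 0, 0],
  [0.35, 0, 0, 0, 0, 0, 0],
  [0.35, 0, 0, -0.3, 0, 0, 0],
  [0.35, 0, 0, -0.5, 0, 0, 0],
  [1, 0, 0, -0.5, 0, 0, 0],
  [1, 0, 0, 0, 0, 0, 0.141],
  [1, 0, 0, 0, 0, 0, 0.141],
  [1, 0, 0, 0, 0, 0, 0.141],
  [1, 0, 0, 0, 0, 0, 0.141],
  [1, 0, 0, 0, 0, 0, 0.141],
  [1, 0, 0, 0, 0, 0, 0.141],
  [1, 0, 0, 0, 0, 0, 0.141],
  [1, 0, 0, 0, 0, 0, 0.141],
  [1, 0, 0, 0, 0, 0, 0.141],
  [1, 0, 0, 0, 0, 0, 0.141],
  [1, 0, 0, 0, 0, 0, 0.141],
])

```text
time_s: 11.4
ee_pos: [0.6066, 0.3233, 0.2578]
eef_rot: [-3.141, -0.001, 0.153]
force: [-0.1, -0.2, 0.1]
grip_width: 0.0939
grip_force: 0.0
```

```bash
python3 - <<'E'
from g import *; import cv2
go(.6066,.3233,.2,.159)
from h import proj
s=ctrl.camera('side')['color']
z=lambda im,r,c:cv2.resize(im[r:r+75,c:c+100],(800,600),interpolation=cv2.INTER_CUBIC)
cv2.imwrite('pics/d3.png',z(s,145,180))
print('pred web top', (proj('side',[.6066,.3233,.207])-[180,145])*8)
E
```

```text
t 11.4 at [0.6066 0.3233 0.2578] [-3.141e+00 -1.000e-03  1.530e-01] grip 0.0939 F [-0.1 -0.2  0.1]
rotvec [-0.0003 -0.0009 -0.0062] then shift/50mm [-0.     0.     1.156] or before rot [-1.000e-03  0.000e+00  1.156e+00]
pred web top [[377.09004973 203.88204126]]
```

View pics/d3.png

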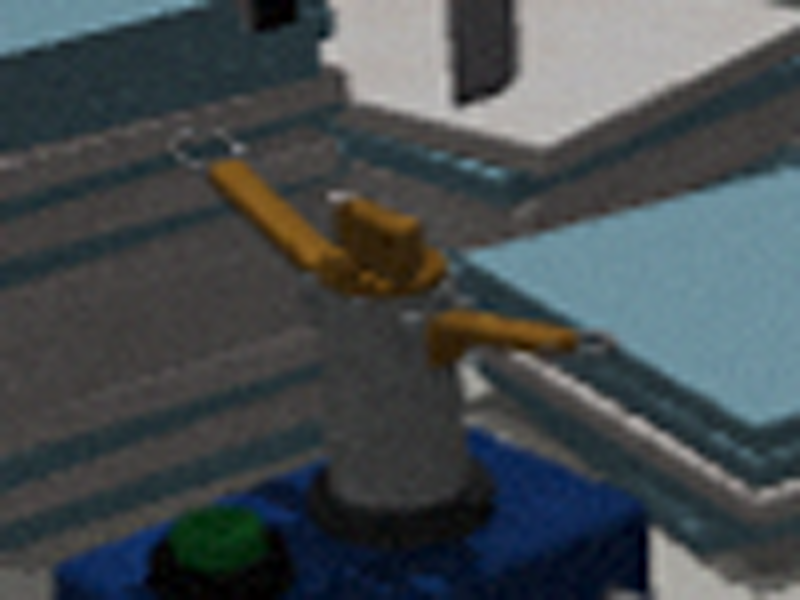

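Call:
move_arm([
  [1, 0, 0, 0.3, 0, 0, 0],
  [1, 0, 0, 0.3, 0, 0, 0],
  [1, 0, 0, 0.2, 0, 0, 0],
  [1, 0, 0, 0.15, 0, 0, 0],
  [1, 0, 0, 0.15, 0, 0, 0],
  [1, 0, 0, 0.15, 0, 0, 0],
  [1, 0, 0, 0.15, 0, 0, 0],
  [1, 0, 0, 0.15, 0, 0, 0],
  [1, 0, 0, 0.15, 0, 0, 0],
  [1, 0, 0, 0.15, 0, 0, 0],
  [1, 0, 0, 0.15, 0, 0, 0],
  [1, 0, 0, 0.15, 0, 0, 0],
  [1, 0, 0, 0.15, 0, 0, 0],
  [1, 0, 0, 0.1, 0, 0, 0],
  [1, 0, 0, 0.06, 0, 0, 0],
  [1, 0, 0, 0.0, 0, 0, 0],
])

```text
time_s: 13.05
ee_pos: [0.6065, 0.3233, 0.133]
eef_rot: [3.142, 0.0, 0.159]
force: [0.8, 1.2, 0.8]
grip_width: 0.094
grip_force: 0.7
```

Call:
move_arm([
  [0.65, 0, 0, 0, 0, 0, 0],
  [0.65, 0, 0, 0, 0, 0, 0],
  [0.65, 0, 0, 0, 0, 0, 0],
  [0.65, 0, 0, 0, 0, 0, 0],
  [0.65, 0, 0, 0, 0, 0, 0],
  [0.65, 0, 0, 0, 0, 0, 0],
  [0.5, 0, 0, 0, 0, 0, 0],
  [0.5, 0, 0, 0, 0, 0, 0],
  [0.5, 0, 0, 0, 0, 0, 0],
  [0.5, 0, 0, 0, 0, 0, 0],
  [0.5, 0, 0, 0, 0, 0, 0],
  [0.5, 0, 0, 0, 0, 0, 0],
], force=30)

```text
time_s: 14.25
ee_pos: [0.6057, 0.3277, 0.1329]
eef_rot: [-3.135, -0.001, 0.161]
force: [2.8, 29.6, -10.8]
grip_width: 0.0614
grip_force: 30.0
```

Call:
move_arm([
  [0.9, 0, 0, 0, 0, 0, 0],
  [0.9, 0, 0, 0, 0, 0, 0],
  [0.9, 0, 0, 0, 0, 0, 0],
  [0.9, 0, 0, 0, 0, 0, 0],
  [0.9, 0, 0, -0.4, 0, 0, 0],
  [0.9, 0, 0, -0.7, 0, 0, 0],
  [0.9, 0, 0, -0.9, 0, 0, 0],
  [0.9, -0.5, 0, -0.9, 0, 0, 0],
  [0.9, -1, 0.6, -0.2, 0, 0, 0],
  [0.9, -1, 1, 0, 0, 0, 0],
  [0.9, -1, 1, 0, 0, 0, 0],
  [0.9, 0, 1, 0, 0, 0, 0],
])

```text
time_s: 15.45
ee_pos: [0.4911, 0.1567, 0.2865]
eef_rot: [-3.141, -0.001, 0.161]
force: [0.9, 0.1, 1.3]
grip_width: 0.0845
grip_force: 0.0
```

```bash
python3 - <<'E'
from g import *; import cv2
from h import *
p=ctrl.camera('side');s=p['color']; q=ctrl.camera('top'); t=q['color']
for pp in (p,q): print('prints',[(round(d['conf'],2),np.round(d['centre'],1).tolist()) for d in ctrl.cut_out('print0_center',pp)])
z=lambda im,r,c:cv2.resize(im[r:r+60,c:c+40],(400,600),interpolation=cv2.INTER_CUBIC)
cv2.imwrite('pics/d4.png',np.hstack([z(s,155,208),z(t,200,155)])); cv2.imwrite('pics/t3.png',t); cv2.imwrite('pics/s3.png',s)
go(.4157,-.3512,.12,-.80)
E
```

```text
prints [(0.76, [313.4, 364.2]), (0.74, [252.1, 163.8]), (0.66, [302.1, 422.4])]
prints [(0.58, [226.1, 357.3])]
t 15.7 at [0.4943 0.1566 0.2862] [-3.141e+00 -1.000e-03  1.560e-01] grip 0.0842 F [ 0.  -0.2 -0.3]
rotvec [-7.000e-04 -8.000e-04  9.563e-01] then shift/50mm [6.19  8.203 3.323] or before rot [-3.137  9.788  3.318]
```

View pics/d4.png

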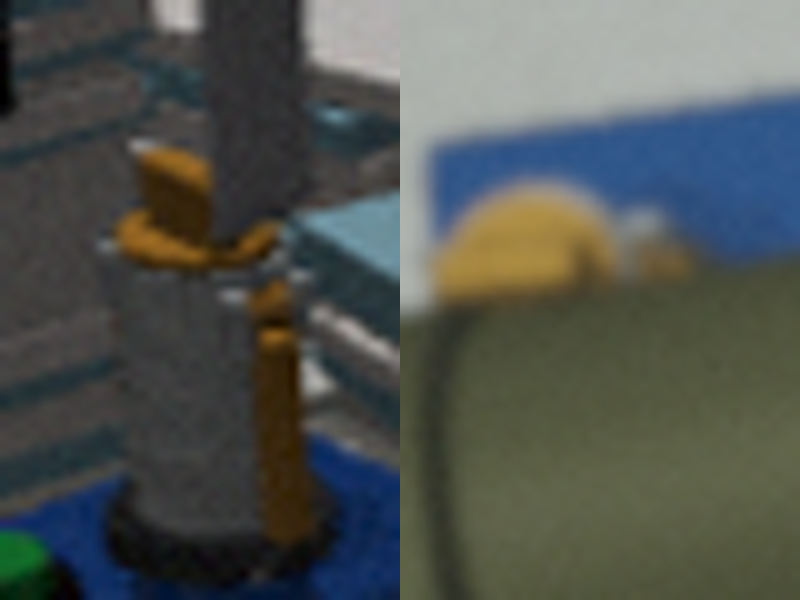

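```bash
python3 g.py .4151 -.3496 .10 -.795
```

```text
t 15.7 at [0.4943 0.1566 0.2862] [-3.141e+00 -1.000e-03  1.560e-01] grip 0.0842 F [ 0.  -0.2 -0.3]
rotvec [-7.000e-04 -8.000e-04  9.513e-01] then shift/50mm [6.118 8.22  3.723] or before rot [-3.144  9.754  3.718]
```

Call:
move_arm([
  [0.6, 0, 0, 0, 0, 0, 0.1359],
  [0.6, 0, 0, 0, 0, 0, 0.1359],
  [0.6, 0, 0, 0, 0, 0, 0.1359],
  [0.6, 0, 0, 0, 0, 0, 0.1359],
  [0.6, 0, 0, 0, 0, 0, 0.1359],
  [0.6, 0, 0, 0, 0, 0, 0.1359],
  [0.6, 0, 0, 0, 0, 0, 0.1359],
  [0.6, 0.51, 0.685, 0.1, 0, 0, 0],
  [0.6, 0.51, 0.685, 0.1, 0, 0, 0],
  [0.6, 0.51, 0.685, 0.1, 0, 0, 0],
  [0.6, 0.51, 0.685, 0.1, 0, 0, 0],
  [0.6, 0.51, 0.685, 0.1, 0, 0, 0],
  [0.6, 0.51, 0.685, 0.1, 0, 0, 0],
  [0.6, 0.51, 0.685, 0.3, 0, 0, 0],
  [0.6, 0.51, 0.685, 0.4, 0, 0, 0],
  [0.6, 0.51, 0.685, 0.5, 0, 0, 0],
  [0.6, 0.51, 0.685, 0.6, 0, 0, 0],
  [0.6, 0.51, 0.685, 0.7, 0, 0, 0],
  [0.6, 0.51, 0.685, 0.7, 0, 0, 0],
  [0.6, 0, 0, 0, 0, 0, 0],
])

```text
time_s: 17.65
ee_pos: [0.4269, -0.3518, 0.0934]
eef_rot: [-3.136, 0.016, -0.777]
force: [-0.4, 0.8, 0.0]
grip_width: 0.0561
grip_force: 0.0
```

```bash
python3 - <<'E'
from g import *; import cv2
from h import *
go(.4151,-.3496,.033,-.795)
p=ctrl.camera('side');s=p['color']; q=ctrl.camera('top'); t=q['color']
print('prints',[(round(d['conf'],2),np.round(d['centre'],1).tolist()) for d in ctrl.cut_out('print0_center',q)])
cv2.imwrite('pics/t4.png',t)
a=cv2.resize(s[340:480,270:470],(600,420),interpolation=cv2.INTER_CUBIC);
b=cv2.resize(t[195:255,150:250],(600,360),interpolation=cv2.INTER_CUBIC)[:180]
cv2.imwrite('pics/d5.png',np.vstack([a,b]))
E
```

```text
t 17.6 at [ 0.4269 -0.3518  0.0934] [-3.136  0.016 -0.777] grip 0.0561 F [-0.4  0.8  0. ]
rotvec [-0.0052  0.0156  0.0176] then shift/50mm [-0.198  0.137  1.208] or before rot [-0.181  0.14   1.211]
prints [(0.69, [234.4, 177.4]), (0.65, [226.3, 356.4])]
```

View pics/d5.png

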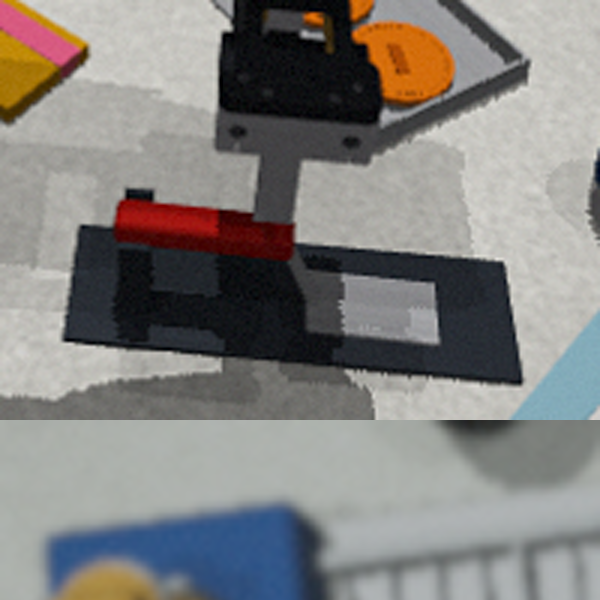

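```bash
python3 g.py .4151 -.3496 .033 -.795
```

```text
t 17.8 at [ 0.4294 -0.3498  0.0988] [-3.136  0.008 -0.774] grip 0.0569 F [-0.7  0.3  0.9]
rotvec [-0.0059  0.0084  0.0207] then shift/50mm [-0.204  0.201  1.315] or before rot [-0.197  0.205  1.316]
```

Call:
move_arm([
  [0.6, 0, 0, 0, -0.006, 0.008, 0.021],
  [0.6, -0.1, 0.1, 0.2, 0, 0, 0],
  [0.6, -0.1, 0.1, 0.2, 0, 0, 0],
  [0.6, 0, 0, 0.2, 0, 0, 0],
  [0.6, 0, 0, 0, 0, 0, 0],
  [0.6, 0, 0, 0, 0, 0, 0],
])

```text
time_s: 18.4
ee_pos: [0.4144, -0.3504, 0.0683]
eef_rot: [3.141, 0.001, -0.796]
force: [-0.5, -0.4, -0.3]
grip_width: 0.0562
grip_force: 0.0
```

```bash
python3 g.py .4151 -.3496 .033 -.795
```

```text
t 18.4 at [ 0.4144 -0.3504  0.0683] [ 3.141e+00  1.000e-03 -7.960e-01] grip 0.0562 F [-0.5 -0.4 -0.3]
rotvec [ 0.0003  0.0009 -0.0011] then shift/50mm [-0.001 -0.022  0.706] or before rot [-0.    -0.022  0.706]
```

Call:
move_arm([
  [0.6, 0, -0.02, 0.25, 0, 0, 0],
  [0.6, 0, 0, 0.25, 0, 0, 0],
  [0.6, 0, 0, 0.2, 0, 0, 0],
  [0, 0, 0, 0, 0, 0, 0],
  [0, 0, 0, 0, 0, 0, 0],
  [0, 0, 0, 0, 0, 0, 0],
  [0, 0, 0, 0, 0, 0, 0],
  [0, 0, 0, 0, 0, 0, 0],
  [0, 0, 0, 0, 0, 0, 0],
  [0, 0, 0, 0, 0, 0, 0],
  [0, 0, 0, 0, 0, 0, 0],
  [0, 0, 0, 0, 0, 0, 0],
  [0, 0, 0, 0, 0, 0, 0],
], force=45)

```text
time_s: 19.7
ee_pos: [0.4152, -0.3498, 0.0337]
eef_rot: [3.141, 0.0, -0.796]
force: [-1.0, 1.0, 6.2]
grip_width: 0.0196
grip_force: 45.0
```

```bash
cat > tray.py <<'E'
from h import *
TR=[.625,-.2073,-.167]
def loc(p): 
    d=np.array(p)[:2]-TR[:2]; c,s=np.cos(TR[2]),np.sin(TR[2]); return np.array([c*d[0]+s*d[1],-s*d[0]+c*d[1]])
def wor(l): return pose2(TR,[[l[0],l[1],0]])[0][:2]
def tcp(tipx,y): return wor((tipx-.103,y))
E
python3 - <<'E'
from tray import *
for p in [(.6585,-.1333),(.6243,-.2095),(.6119,-.2886)]:
    l=loc(p); print(l.round(4),'pre tcp',tcp(l[0]-.036-.03,l[1]).round(4),'end',tcp(.058,l[1]).round(4))
E
python3 g.py .42 -.05 .12 -.167
```

```text
[0.0207 0.0785] pre tcp [ 0.4919 -0.1052] end [ 0.5937 -0.1224]
[-0.0003 -0.0023] pre tcp [ 0.4577 -0.1814] end [ 0.5802 -0.2021]
[ 0.0006 -0.0823] pre tcp [ 0.4453 -0.2605] end [ 0.5669 -0.281 ]
t 19.7 at [ 0.4152 -0.3498  0.0337] [ 3.141  0.    -0.796] grip 0.0196 F [-1.   1.   6.2]
rotvec [ 3.000e-04  2.000e-04 -6.291e-01] then shift/50mm [-0.901 -5.929 -1.725] or before rot [-4.217 -4.263 -1.726]
```

Call:
move_arm([
  [0, 0, 0, -0.15, 0, 0, 0],
  [0, 0, 0, -0.4, 0, 0, 0],
  [0, 0, 0, -0.6, 0, 0, 0],
  [0, 0, 0, -0.6, 0, 0, 0],
  [0, 0, 0, -0.3, 0, 0, 0],
  [0, 0, 0, 0, 0, 0, -0.126],
  [0, 0, 0, 0, 0, 0, -0.126],
  [0, 0, 0, 0, 0, 0, -0.126],
  [0, 0, 0, 0, 0, 0, -0.126],
  [0, 0, 0, 0, 0, 0, -0.125],
  [0, 0, 0, 0, 0, 0, 0],
  [0, 0, 0, 0, 0, 0, 0],
])

```text
time_s: 20.9
ee_pos: [0.415, -0.3497, 0.136]
eef_rot: [-3.141, 0.001, -0.171]
force: [0.9, -0.4, -1.6]
grip_width: 0.0196
grip_force: 45.0
```

```bash
python3 g.py .42 -.03 .12 -.167
```

```text
t 20.9 at [ 0.415  -0.3497  0.136 ] [-3.141e+00  1.000e-03 -1.710e-01] grip 0.0196 F [ 0.9 -0.4 -1.6]
rotvec [-0.0001  0.0008 -0.0038] then shift/50mm [-0.965 -6.321  0.321] or before rot [-0.989 -6.317  0.322]
```

Call:
move_arm([
  [0, -0.05, -0.3, 0, 0, 0, -0.004],
  [0, -0.1, -0.6, 0, 0, 0, 0],
  [0, -0.1, -0.75, 0, 0, 0, 0],
  [0, -0.15, -0.75, 0, 0, 0, 0],
  [0, -0.15, -0.75, 0, 0, 0, 0],
  [0, -0.15, -0.75, 0, 0, 0, 0],
  [0, -0.1, -0.75, 0, 0, 0, 0],
  [0, -0.1, -0.75, 0, 0, 0, 0],
  [0, -0.05, -0.6, 0, 0, 0, 0],
  [0, 0, -0.3, 0, 0, 0, 0],
  [0, 0, 0, 0, 0, 0, 0],
  [0, 0, 0, 0, 0, 0, 0],
])

```text
time_s: 22.1
ee_pos: [0.4191, -0.031, 0.1361]
eef_rot: [3.142, 0.001, -0.163]
force: [0.9, 0.1, -1.9]
grip_width: 0.0196
grip_force: 45.0
```

```bash
cat > look.py <<'E'
from g import *; import cv2
from tray import *
def prints(tag):
    for n in ('top','side'):
        q=ctrl.camera(n); im=q['color']; cv2.imwrite(f'pics/{n}_{tag}.png',im)
        hsv=cv2.cvtColor(im,cv2.COLOR_BGR2HSV); m=cv2.inRange(hsv,(6,150,90),(20,255,255)); m=cv2.morphologyEx(m,cv2.MORPH_CLOSE,np.ones((5,5)))
        k,l,st,ce=cv2.connectedComponentsWithStats(m)
        for i in range(1,k):
            if st[i,4]>120 and ce[i][0]>150:
                b=st[i]; u=[b[0]+b[2]/2-.5,b[1]+b[3]/2-.5]
                w=onz(n,[u],.011)[0]; wr=onz(n,[u],.068)[0]; print(n,b.tolist(),'tray local',loc(w).round(4),'world',w[:2].round(4),'world@rack',wr[:2].round(4))
E
python3 - <<'E'
from look import *
prints('a'); go(.4919,-.1052,.06,-.167)
print('tip pred',proj('top',[[.1,0,0]]), )
o=ctrl.get_obs(); e=o['ee_pos']; y=o['eef_rot'][2]; d=np.array([np.cos(y),np.sin(y),0]);l=np.array([-np.sin(y),np.cos(y),0])
print('tip corners pred',proj('top',[e+.103*d+.019*l+[0,0,-.0277],e+.103*d-.019*l+[0,0,-.0277]]))
E
```

```text
top [347, 214, 23, 23, 429] tray local [0.0202 0.0792] world [ 0.6581 -0.1326] world@rack [ 0.645  -0.1277]
top [161, 222, 13, 14, 129] tray local [-0.0835  0.5943] world [0.6415 0.3926] world@rack [0.6292 0.3718]
top [374, 226, 24, 24, 439] tray local [-0.0009 -0.001 ] world [ 0.6239 -0.2082] world@rack [ 0.6125 -0.1996]
top [403, 231, 24, 24, 446] tray local [-0.0004 -0.0818] world [ 0.611  -0.2879] world@rack [ 0.6002 -0.2754]
side [347, 301, 75, 73, 2011] tray local [ 0.0103 -0.015 ] world [ 0.6326 -0.2238] world@rack [ 0.5801 -0.2649]
side [245, 345, 45, 30, 621] tray local [-0.2278  0.0424] world [ 0.4074 -0.1276] world@rack [ 0.3745 -0.1771]
t 22.2 at [ 0.4192 -0.0317  0.136 ] [ 3.142e+00  1.000e-03 -1.640e-01] grip 0.0197 F [-0.4  0.2 -1. ]
rotvec [0.     0.0007 0.0027] then shift/50mm [1.678 1.209 1.52 ] or before rot [1.676 1.213 1.519]
tip pred [[306.45898577 437.25846385]]
tip corners pred [[320.06054119 268.49024288]
 [335.15958833 271.160298  ]]
```

View pics/top_a.png

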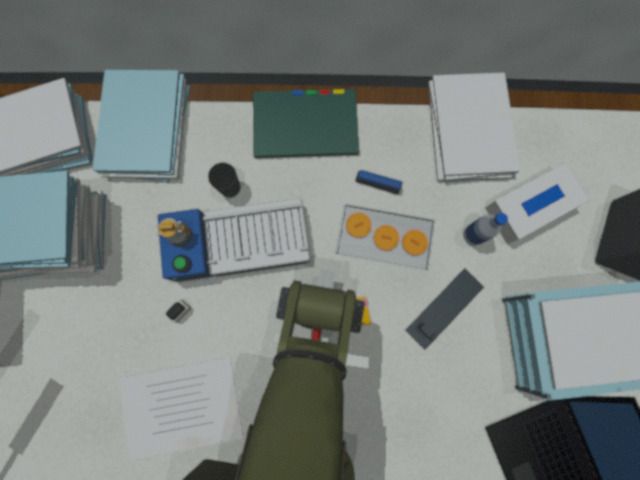

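Call:
move_arm([
  [0, 0.1, 0.1, 0, 0, 0, 0.003],
  [0, 0.3, 0.2, 0, 0, 0, 0],
  [0, 0.4, 0.3, 0.1, 0, 0, 0],
  [0, 0.4, 0.3, 0.3, 0, 0, 0],
  [0, 0.3, 0.2, 0.4, 0, 0, 0],
  [0, 0.176, 0.113, 0.4, 0, 0, 0],
  [0, 0, 0, 0.4, 0, 0, 0],
  [0, 0, 0, 0.25, 0, 0, 0],
  [0, 0, 0, 0.12, 0, 0, 0],
  [0, 0, 0, 0.04, 0, 0, 0],
  [0, 0, 0, 0, 0, 0, 0],
  [0, 0, 0, 0, 0, 0, 0],
])

```text
time_s: 23.4
ee_pos: [0.4924, -0.1049, 0.0363]
eef_rot: [3.141, -0.001, -0.166]
force: [-0.4, 0.4, -1.9]
grip_width: 0.0201
grip_force: 45.0
```

```bash
python3 - <<'E'
from look import *
go(*tcp(.058,.079),.033,-.167)
s=ctrl.camera('side')['color']; t=ctrl.camera('top')['color']
a=cv2.resize(s[250:400,290:470],(720,600),interpolation=cv2.INTER_CUBIC); cv2.imwrite('pics/e1.png',a)
o=ctrl.get_obs(); e=o['ee_pos']; y=o['eef_rot'][2]; d=np.array([np.cos(y),np.sin(y),0]);l=np.array([-np.sin(y),np.cos(y),0])
print('tip corners pred',(proj('side',[e+.103*d+.019*l+[0,0,-.0277],e+.103*d-.019*l+[0,0,-.0277]])-[290,250])*4)
E
```

```text
t 23.4 at [ 0.4924 -0.1049  0.0363] [ 3.141e+00 -1.000e-03 -1.660e-01] grip 0.0201 F [-0.4  0.4 -1.9]
rotvec [ 0.0001 -0.0007  0.001 ] then shift/50mm [ 2.055e+00 -1.000e-03  6.500e-02] or before rot [2.055e+00 1.000e-03 6.600e-02]
tip corners pred [[167.75673553 262.17274153]
 [205.99060427 301.9114689 ]]
```

View pics/e1.png

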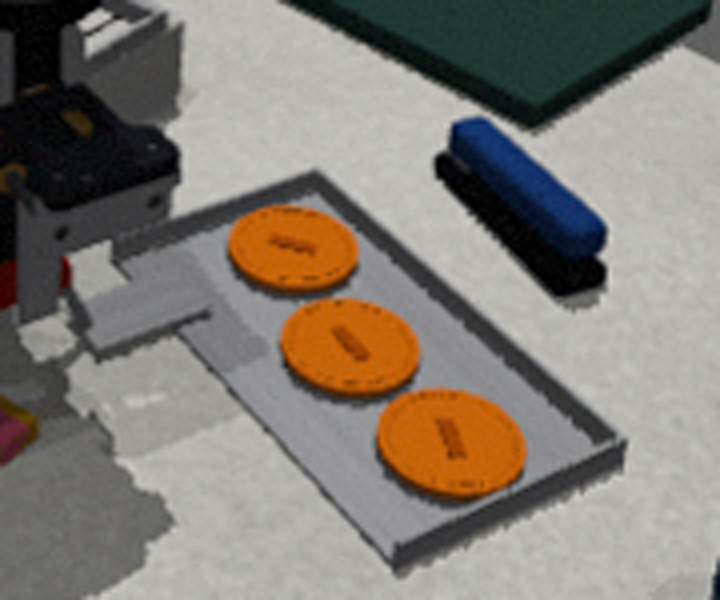

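Call:
move_arm([
  [0, 0, 0, 0.04, 0, 0, 0],
  [0, 0, 0, 0.026, 0, 0, 0],
  [0, 0.1, 0, 0, 0, 0, 0],
  [0, 0.2, 0, 0, 0, 0, 0],
  [0, 0.2, 0, 0, 0, 0, 0],
  [0, 0.2, 0, 0, 0, 0, 0],
  [0, 0.2, 0, 0, 0, 0, 0],
  [0, 0.2, 0, 0, 0, 0, 0],
  [0, 0, 0, 0, 0, 0, 0],
])

```text
time_s: 24.4
ee_pos: [0.5481, -0.1143, 0.0325]
eef_rot: [3.141, -0.001, -0.166]
force: [1.8, -0.9, 3.0]
grip_width: 0.0197
grip_force: 45.0
```

Call:
move_arm([
  [0, 0.15, 0, 0, 0, 0, 0],
  [0, 0.2, 0, 0, 0, 0, 0],
  [0, 0.2, 0, 0, 0, 0, 0],
  [0, 0.15, 0, 0, 0, 0, 0],
  [0, 0.15, 0, 0, 0, 0, 0],
  [0, 0.1, 0, 0, 0, 0, 0],
  [0, 0, 0, 0, 0, 0, 0],
])

```text
time_s: 25.1
ee_pos: [0.5941, -0.122, 0.0326]
eef_rot: [3.141, -0.0, -0.166]
force: [-1.5, 0.6, 7.6]
grip_width: 0.0193
grip_force: 45.0
```

```bash
python3 - <<'E'
from look import *
go(*tcp(.058,.079),.033,-.167); prints('b')
s=cv2.imread('pics/side_b.png')
cv2.imwrite('pics/e2.png',cv2.resize(s[275:375,310:430],(600,500),interpolation=cv2.INTER_CUBIC))
E
```

```text
t 25.1 at [ 0.5941 -0.122   0.0326] [ 3.141 -0.    -0.166] grip 0.0193 F [-1.5  0.6  7.6]
rotvec [ 0.0001 -0.0001  0.001 ] then shift/50mm [-0.007  0.    -0.008] or before rot [-0.007  0.    -0.008]
top [538, 92, 33, 15, 363] tray local [ 0.5057 -0.4341] world [ 1.0515 -0.7194] world@rack [ 1.0192 -0.6859]
top [627, 96, 13, 13, 146] tray local [ 0.5457 -0.6768] world [ 1.0506 -0.9654] world@rack [ 1.0183 -0.9199]
top [403, 231, 24, 24, 447] tray local [-0.0004 -0.0818] world [ 0.611  -0.2879] world@rack [ 0.6002 -0.2754]
side [352, 298, 32, 22, 539] tray local [0.0362 0.0784] world [ 0.6737 -0.136 ] world@rack [ 0.6176 -0.1848]
side [360, 325, 62, 49, 1459] tray local [-0.0003 -0.0497] world [ 0.6165 -0.2563] world@rack [ 0.5653 -0.2946]
side [245, 345, 33, 18, 232] tray local [-0.2309  0.0629] world [ 0.4078 -0.1069] world@rack [ 0.3748 -0.1582]
side [262, 359, 28, 17, 208] tray local [-0.2224  0.0167] world [ 0.4085 -0.1539] world@rack [ 0.3755 -0.2011]
```

View pics/e2.png

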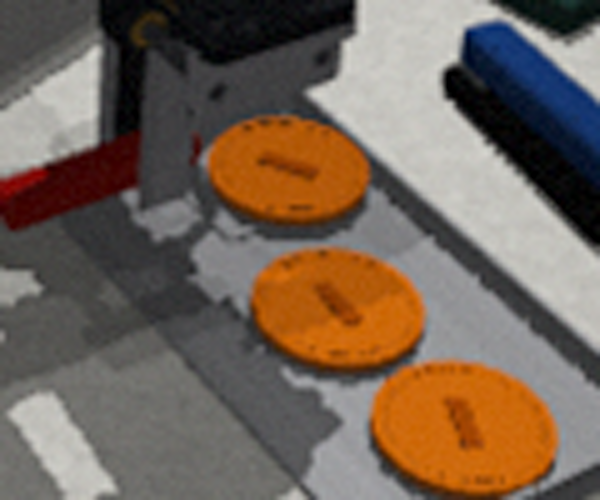

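```bash
cat > m2.py <<'E'
from h import *
t=lambda a:(a[0]/4+120-.375,a[1]/4+185-.375)
kp=[((152,120),(85,186,100)),((315,97),(85,78,100)),((341,360),(-85,78,100)),((172,374),(-85,186,100)),((758,302),(-85,-186,60)),((362,358),(-85,78,60))]
L=np.array([k[1] for k in kp])/1000.; U=np.array([t(k[0]) for k in kp])
f=lambda p:(proj('top',pose2(p,L))-U).ravel()
r=least_squares(f,[.6,.19,.16],loss='soft_l1'); print(r.x,f(r.x).round(1))
p=r.x; rk=pose2(p,[[.003,-.053,.06]])[0]; print('rack',rk)
Q=lambda l:((proj('top',pose2([rk[0],rk[1],p[2]],np.array(l)/1000.))-[119.6,184.6])*4).round(0).tolist()
print('div+43 top back/front',Q([[55,43,74],[-55,43,74]]),'obs 475,125 / 490,285')
print('stop front top edge',Q([[-61,63,74],[-61,23,74],[-61,-23,74],[-61,-63,74]]),'obs 465,298 518,292 592,282 650,270')
print('rail inner right',Q([[55,-127,74]]),'obs ~715,90','back rail left',Q([[55,131,74]]),'obs 345,137')
print('mouth pred',Q([[20,188,184]]),'obs 193,172')
E
python3 m2.py
```

```text
[0.60533741 0.19228099 0.16041496] [-0.9 -0.5  0.3 -0.8  0.5 -1.2 -0.4  1.7  1.5  0.2 -0.7  1.1]
rack [0.61676447 0.14044063 0.06      ]
div+43 top back/front [[465.0, 125.0], [485.0, 289.0]] obs 475,125 / 490,285
stop front top edge [[455.0, 303.0], [517.0, 294.0], [588.0, 284.0], [650.0, 274.0]] obs 465,298 518,292 592,282 650,270
rail inner right [[723.0, 88.0]] obs ~715,90 back rail left [[331.0, 144.0]] obs 345,137
mouth pred [[191.0, 172.0]] obs 193,172
```

```bash
cat > rack.py <<'E'
from h import *
RK=[.6165,.1400,.160]
def rtcp(cx,y): return pose2(RK,[[cx-.076,y,0]])[0][:2]
E
python3 - <<'E'
from g import *; from rack import *
for y in (.086,0,-.086): print(y,rtcp(.0,y).round(4))
go(*rtcp(0,.086),.135,.160)
E
```

```text
0.086 [0.5278 0.2128]
0 [0.5415 0.1279]
-0.086 [0.5552 0.043 ]
t 25.2 at [ 0.5941 -0.122   0.0325] [ 3.141e+00 -1.000e-03 -1.660e-01] grip 0.0196 F [-1.2 -0.4  6.4]
rotvec [ 2.000e-04 -7.000e-04 -3.261e-01] then shift/50mm [-0.242 -6.821 -2.049] or before rot [-2.413 -6.384 -2.051]
```

Call:
move_arm([
  [0, 0, 0, -0.04, 0, 0, 0],
  [0, 0, 0, -0.08, 0, 0, 0],
  [0, 0, 0, -0.15, 0, 0, 0],
  [0, 0, 0, -0.25, 0, 0, 0],
  [0, 0, 0, -0.35, 0, 0, 0],
  [0, 0, 0, -0.4, 0, 0, 0],
  [0, 0, 0, -0.4, 0, 0, 0],
  [0, 0, 0, -0.25, 0, 0, 0],
  [0, 0, 0, -0.12, 0, 0, 0],
  [0, 0, 0, 0, 0, 0, 0],
])

```text
time_s: 26.2
ee_pos: [0.5934, -0.1218, 0.1348]
eef_rot: [3.142, -0.0, -0.166]
force: [-0.1, 0.3, -2.3]
grip_width: 0.0195
grip_force: 45.0
```

```bash
python3 - <<'E'
from look import *; from rack import *
prints('c'); go(*rtcp(0,.086),.135,.160)
u=[np.array([0,0])]
for z in (.045,): pass
q=cv2.imread('pics/side_c.png'); hsv=cv2.cvtColor(q,cv2.COLOR_BGR2HSV); m=cv2.inRange(hsv,(6,150,90),(20,255,255)); m=cv2.morphologyEx(m,cv2.MORPH_CLOSE,np.ones((5,5)))
o=ctrl.get_obs()['ee_pos']; print('tcp',o)
k,l,st,ce=cv2.connectedComponentsWithStats(m)
for i in range(1,k):
    if st[i,4]>200: 
        b=st[i]; print(b, onz('side',[[b[0]+b[2]/2-.5,b[1]+b[3]/2-.5]],o[2]-.0277+.008)[0]-o)
E
```

```text
top [539, 93, 28, 14, 314] tray local [ 0.5031 -0.4297] world [ 1.0497 -0.7147] world@rack [ 1.0175 -0.6814]
top [403, 231, 24, 24, 450] tray local [-0.0004 -0.0818] world [ 0.611  -0.2879] world@rack [ 0.6002 -0.2754]
side [354, 262, 33, 20, 501] tray local [0.1298 0.197 ] world [ 0.7857 -0.0347] world@rack [ 0.7198 -0.0922]
side [360, 325, 61, 49, 1445] tray local [-0.0012 -0.0493] world [ 0.6157 -0.2557] world@rack [ 0.5646 -0.294 ]
side [245, 345, 45, 31, 646] tray local [-0.2284  0.0412] world [ 0.4067 -0.1287] world@rack [ 0.3738 -0.1781]
t 26.3 at [ 0.5928 -0.1217  0.1333] [-3.141e+00  2.000e-03 -1.660e-01] grip 0.0195 F [-0.5 -0.5 -2.1]
rotvec [-0.0005  0.0018 -0.3261] then shift/50mm [-0.219 -6.812 -0.034] or before rot [-2.39  -6.383 -0.028]
tcp [ 0.59284463 -0.12169815  0.1333217 ]
[354 262  33  20 501] [ 0.07422969 -0.01663458 -0.0197    ]
[ 360  325   61   49 1445] [-0.06915104 -0.20300758 -0.0197    ]
[245 345  45  31 646] [-0.2453958  -0.09595556 -0.0197    ]
```

Call:
move_arm([
  [0, 0, 0, 0, 0, 0, -0.05],
  [0, 0, 0, 0, 0, 0, -0.08],
  [0, 0, 0, 0, 0, 0, -0.08],
  [0, 0, 0, 0, 0, 0, -0.076],
  [0, 0, -0.1, 0, 0, 0, -0.04],
  [0, 0, -0.25, 0, 0, 0, 0],
  [0, -0.02, -0.4, 0, 0, 0, 0],
  [0, -0.02, -0.5, 0, 0, 0, 0],
  [0, -0.02, -0.6, 0, 0, 0, 0],
  [0, -0.03, -0.6, 0, 0, 0, 0],
  [0, -0.03, -0.6, 0, 0, 0, 0],
  [0, -0.03, -0.6, 0, 0, 0, 0],
  [0, -0.02, -0.6, 0, 0, 0, 0],
  [0, -0.02, -0.6, 0, 0, 0, 0],
  [0, -0.02, -0.6, 0, 0, 0, 0],
  [0, -0.01, -0.5, 0, 0, 0, 0],
  [0, 0, -0.4, 0, 0, 0, 0],
  [0, 0, -0.3, 0, 0, 0, 0],
  [0, 0, -0.15, 0, 0, 0, 0],
  [0, 0, 0, 0, 0, 0, 0],
])

```text
time_s: 28.3
ee_pos: [0.5281, 0.2127, 0.1339]
eef_rot: [-3.141, 0.001, 0.16]
force: [-0.1, -0.4, -2.4]
grip_width: 0.0195
grip_force: 45.0
```

```bash
cat > chk.py <<'E'
from look import *; from rack import *
def held(tag):
    p=ctrl.camera('side'); q=p['color']; o=ctrl.get_obs(); e=o['ee_pos']; y=o['eef_rot'][2]
    hsv=cv2.cvtColor(q,cv2.COLOR_BGR2HSV); m=cv2.inRange(hsv,(6,150,90),(20,255,255)); m=cv2.morphologyEx(m,cv2.MORPH_CLOSE,np.ones((3,3)))
    k,l,st,ce=cv2.connectedComponentsWithStats(m)
    for i in range(1,k):
        b=st[i]
        if b[4]>200:
            w=onz('side',[[b[0]+b[2]/2-.5,b[1]+b[3]/2-.5]],e[2]-.0197)[0]+[.0015,.005,0]-e
            c,s=np.cos(y),np.sin(y); print(b.tolist(),'held offset',np.round([c*w[0]+s*w[1],-s*w[0]+c*w[1]],4))
E
python3 - <<'E'
from chk import *
held('d'); go(*rtcp(0,.086),.095,.160)
E
```

```text
[236, 211, 28, 14, 304] held offset [0.0776 0.0028]
[360, 325, 62, 49, 1425] held offset [-0.0878 -0.5255]
[245, 345, 45, 31, 404] held offset [-0.2452 -0.3913]
t 28.4 at [0.5283 0.2121 0.134 ] [-3.141e+00  1.000e-03  1.600e-01] grip 0.0194 F [ 0.4 -0.7 -1.2]
rotvec [-0.0001  0.0009 -0.0001] then shift/50mm [-0.008 -0.016  0.78 ] or before rot [-0.008 -0.016  0.78 ]
```

Call:
move_arm([
  [0, -0.008, -0.016, 0.1, 0, 0, 0],
  [0, 0, 0, 0.2, 0, 0, 0],
  [0, 0, 0, 0.2, 0, 0, 0],
  [0, 0, 0, 0.15, 0, 0, 0],
  [0, 0, 0, 0.1, 0, 0, 0],
  [0, 0, 0, 0.08, 0, 0, 0],
  [0, 0, 0, 0.03, 0, 0, 0],
  [0, 0, 0, 0, 0, 0, 0],
])

```text
time_s: 29.15
ee_pos: [0.5278, 0.2129, 0.0911]
eef_rot: [-3.141, 0.001, 0.16]
force: [0.2, 0.1, -2.0]
grip_width: 0.0196
grip_force: 45.0
```

Call:
move_arm([
  [0, 0, 0, 0.025, 0, 0, 0],
  [0, 0, 0, 0, 0, 0, 0],
  [0, -0.1, 0, 0, 0, 0, 0],
  [0, -0.2, 0, 0, 0, 0, 0],
  [0, -0.2, 0, 0, 0, 0, 0],
  [0, -0.2, 0, 0, 0, 0, 0],
  [0, -0.25, 0, 0, 0, 0, 0],
  [0, -0.25, 0, 0, 0, 0, 0],
  [0, -0.25, 0, 0, 0, 0, 0],
  [0, -0.25, 0, 0, 0, 0, 0],
  [0, -0.3, 0, 0, 0, 0, 0],
  [0, -0.3, 0, 0, 0, 0, 0],
  [0, -0.3, 0, 0, 0, 0, 0],
  [0, -0.2, 0, -0.2, 0, 0, 0],
  [0, -0.2, 0, -0.5, 0, 0, 0],
  [0, 0, 0, -0.4, 0, 0, 0],
  [0, 0, 0, 0, 0, 0, 0],
])

```text
time_s: 30.85
ee_pos: [0.3803, 0.1893, 0.1472]
eef_rot: [-3.14, -0.004, 0.16]
force: [-0.3, 0.2, -1.6]
grip_width: 0.0195
grip_force: 45.0
```

```bash
cat >> chk.py <<'E'
def rloc(w):
    d=np.array(w)[:2]-RK[:2]; c,s=np.cos(RK[2]),np.sin(RK[2]); return np.round([c*d[0]+s*d[1],-s*d[0]+c*d[1]],4)
def scene(tag):
    for n in ('top','side'):
        q=ctrl.camera(n)['color']; cv2.imwrite(f'pics/{n}_{tag}.png',q)
        hsv=cv2.cvtColor(q,cv2.COLOR_BGR2HSV); m=cv2.inRange(hsv,(6,150,90),(20,255,255)); m=cv2.morphologyEx(m,cv2.MORPH_CLOSE,np.ones((3,3)))
        k,l,st,ce=cv2.connectedComponentsWithStats(m); off=np.array([.0015,.005,0]) if n=='side' else 0
        for i in range(1,k):
            b=st[i]
            if b[4]>120 and 190<b[0]<480 and b[1]>200:
                u=[[b[0]+b[2]/2-.5,b[1]+b[3]/2-.5]]
                print(n,b.tolist(),'tray',loc(onz(n,u,.011)[0]+off).round(4),'rack',rloc(onz(n,u,.068)[0]+off))
E
python3 - <<'E'
from chk import *
scene('e'); go(*tcp(-.062,-.001),.06,-.167)
E
```

```text
top [375, 226, 23, 24, 436] tray [-0.0007 -0.0024] rack [-0.0583 -0.3359]
top [403, 231, 24, 23, 444] tray [ 0.001  -0.0816] rack [-0.081  -0.4078]
top [211, 237, 26, 25, 494] tray [-0.1115  0.4287] rack [-0.0264  0.0863]
side [229, 230, 28, 15, 306] tray [-0.0801  0.5125] rack [-0.0237  0.0891]
side [360, 325, 62, 49, 1424] tray [ 0.0004 -0.0446] rack [-0.1175 -0.4162]
side [245, 345, 45, 32, 414] tray [-0.2283  0.0452] rack [-0.2889 -0.2716]
t 30.9 at [0.3794 0.1889 0.1446] [-3.141  0.     0.16 ] grip 0.0196 F [ 0.2 -0.2 -1.5]
rotvec [-3.000e-04  2.000e-04  3.269e-01] then shift/50mm [2.861 7.017 1.691] or before rot [0.456 7.564 1.689]
```

Call:
move_arm([
  [0, 0, 0, 0, 0, 0, 0.109],
  [0, 0, 0, 0, 0, 0, 0.109],
  [0, 0, 0, 0, 0, 0, 0.109],
  [0, 0.1, 0.3, 0, 0, 0, 0],
  [0, 0.25, 0.6, 0, 0, 0, 0],
  [0, 0.3, 0.75, 0, 0, 0, 0],
  [0, 0.3, 0.75, 0, 0, 0, 0],
  [0, 0.3, 0.75, 0, 0, 0, 0],
  [0, 0.3, 0.75, 0, 0, 0, 0],
  [0, 0.3, 0.75, 0, 0, 0, 0],
  [0, 0.3, 0.75, 0, 0, 0, 0],
  [0, 0.3, 0.7, 0.2, 0, 0, 0],
  [0, 0.25, 0.6, 0.3, 0, 0, 0],
  [0, 0.161, 0.317, 0.4, 0, 0, 0],
  [0, 0, 0, 0.4, 0, 0, 0],
  [0, 0, 0, 0.39, 0, 0, 0],
  [0, 0, 0, 0, 0, 0, 0],
  [0, 0, 0, 0, 0, 0, 0],
])

```text
time_s: 32.75
ee_pos: [0.462, -0.1805, 0.0599]
eef_rot: [-3.141, 0.002, -0.167]
force: [0.3, 0.4, -0.7]
grip_width: 0.0198
grip_force: 45.0
```

```bash
python3 - <<'E'
from chk import *
go(*tcp(-.062,-.0015),.0325,-.167); go(*tcp(.058,-.0015),.0325,-.167)
held('f')
E
```

```text
t 32.8 at [ 0.462  -0.1805  0.0599] [-3.141e+00  2.000e-03 -1.670e-01] grip 0.0198 F [ 0.3  0.4 -0.7]
rotvec [-0.0004  0.0021 -0.    ] then shift/50mm [0.003 0.016 0.549] or before rot [0.004 0.016 0.549]
t 32.8 at [ 0.462  -0.1805  0.0599] [-3.141e+00  2.000e-03 -1.670e-01] grip 0.0198 F [ 0.3  0.4 -0.7]
rotvec [-0.0004  0.0021 -0.    ] then shift/50mm [2.403 0.016 0.549] or before rot [2.404 0.016 0.544]
[229, 231, 28, 14, 306] held offset [0.064 0.461]
[360, 325, 62, 49, 1431] held offset [ 0.1418 -0.0681]
[245, 345, 36, 31, 511] held offset [-0.083   0.0227]
```

Call:
move_arm([
  [0, 0, 0.016, 0.2, 0, 0, 0],
  [0, 0, 0, 0.2, 0, 0, 0],
  [0, 0, 0, 0.1, 0, 0, 0],
  [0, 0, 0, 0.045, 0, 0, 0],
  [0, 0, 0, 0, 0, 0, 0],
  [0, 0.1, 0, 0, 0, 0, 0],
  [0, 0.2, 0, 0, 0, 0, 0],
  [0, 0.2, 0, 0, 0, 0, 0],
  [0, 0.2, 0, 0, 0, 0, 0],
  [0, 0.2, 0, 0, 0, 0, 0],
  [0, 0.2, 0, 0, 0, 0, 0],
  [0, 0.2, 0, 0, 0, 0, 0],
  [0, 0.2, 0, 0, 0, 0, 0],
  [0, 0.2, 0, 0, 0, 0, 0],
  [0, 0.2, 0, 0, 0, 0, 0],
  [0, 0.2, 0, 0, 0, 0, 0],
  [0, 0.15, 0, 0, 0, 0, 0],
  [0, 0.1, 0, 0, 0, 0, 0],
  [0, 0.05, 0, 0, 0, 0, 0],
  [0, 0, 0, 0, 0, 0, 0],
])

```text
time_s: 34.8
ee_pos: [0.5807, -0.2015, 0.033]
eef_rot: [-3.142, 0.001, -0.167]
force: [0.2, -0.2, -1.7]
grip_width: 0.0199
grip_force: 45.0
```

```bash
python3 - <<'E'
from chk import *
go(*tcp(.058,-.0015),.0325,-.167)
held('f')
E
```

```text
t 34.8 at [ 0.5807 -0.2015  0.033 ] [-3.142e+00  1.000e-03 -1.670e-01] grip 0.0199 F [ 0.2 -0.2 -1.7]
rotvec [-0.      0.0006 -0.    ] then shift/50mm [-0.008 -0.003  0.01 ] or before rot [-0.008 -0.003  0.01 ]
[229, 230, 28, 15, 309] held offset [-0.0369  0.5102]
[372, 319, 35, 23, 587] held offset [0.0765 0.0022]
[245, 345, 45, 27, 484] held offset [-0.1816  0.0506]
[384, 347, 37, 27, 774] held offset [ 0.0437 -0.0799]
```

Call:
move_arm([
  [0, 0, 0, -0.04, 0, 0, 0],
  [0, 0, 0, -0.08, 0, 0, 0],
  [0, 0, 0, -0.15, 0, 0, 0],
  [0, 0, 0, -0.25, 0, 0, 0],
  [0, 0, 0, -0.35, 0, 0, 0],
  [0, 0, 0, -0.4, 0, 0, 0],
  [0, 0, 0, -0.4, 0, 0, 0],
  [0, 0, 0, -0.25, 0, 0, 0],
  [0, 0, 0, -0.12, 0, 0, 0],
  [0, 0, 0, 0, 0, 0, -0.05],
  [0, 0, 0, 0, 0, 0, -0.08],
  [0, 0, 0, 0, 0, 0, -0.08],
  [0, 0, 0, 0, 0, 0, -0.076],
  [0, 0, 0, 0, 0, 0, -0.041],
  [0, 0, 0, 0, 0, 0, 0],
])

```text
time_s: 36.35
ee_pos: [0.5805, -0.2014, 0.1347]
eef_rot: [-3.141, 0.001, 0.161]
force: [-0.2, 0.1, -2.2]
grip_width: 0.0195
grip_force: 45.0
```

```bash
python3 - <<'E'
from chk import *
held('g'); go(*rtcp(0,0),.135,.160)
E
```

```text
[229, 230, 28, 15, 308] held offset [0.0117 0.3562]
[376, 274, 27, 21, 439] held offset [ 0.0846 -0.0026]
[245, 345, 45, 32, 485] held offset [-0.2322  0.0237]
[384, 347, 37, 27, 780] held offset [-0.0834 -0.1375]
t 36.4 at [ 0.5805 -0.2014  0.1348] [-3.141e+00  1.000e-03  1.590e-01] grip 0.0198 F [ 0.2  0.9 -1.9]
rotvec [-0.0006  0.0012 -0.0011] then shift/50mm [ 2.790e-01 -6.627e+00 -5.000e-03] or before rot [ 2.720e-01 -6.627e+00 -1.000e-03]
```

Call:
move_arm([
  [0, 0, -0.1, 0, 0, 0, 0],
  [0, 0, -0.25, 0, 0, 0, 0],
  [0, 0.02, -0.4, 0, 0, 0, 0],
  [0, 0.02, -0.5, 0, 0, 0, 0],
  [0, 0.02, -0.6, 0, 0, 0, 0],
  [0, 0.03, -0.6, 0, 0, 0, 0],
  [0, 0.04, -0.6, 0, 0, 0, 0],
  [0, 0.04, -0.6, 0, 0, 0, 0],
  [0, 0.04, -0.6, 0, 0, 0, 0],
  [0, 0.04, -0.6, 0, 0, 0, 0],
  [0, 0.03, -0.6, 0, 0, 0, 0],
  [0, 0, -0.5, 0, 0, 0, 0],
  [0, 0, -0.35, 0, 0, 0, 0],
  [0, 0, -0.227, 0, 0, 0, 0],
  [0, 0, -0.1, 0, 0, 0, 0],
  [0, 0, 0, 0, 0, 0, 0],
  [0, 0, 0, 0, 0, 0, 0],
])

```text
time_s: 38.1
ee_pos: [0.5417, 0.1274, 0.1352]
eef_rot: [-3.141, 0.001, 0.159]
force: [0.4, -0.4, -0.9]
grip_width: 0.0199
grip_force: 45.0
```

```bash
python3 - <<'E'
from chk import *
held('g'); go(*rtcp(0,0),.0900,.160)
E
```

```text
[260, 222, 29, 14, 327] held offset [0.0774 0.0012]
[230, 232, 27, 13, 207] held offset [-0.0049  0.0205]
[384, 347, 38, 27, 772] held offset [-0.0971 -0.469 ]
t 38.1 at [0.5418 0.1273 0.1352] [-3.141e+00  1.000e-03  1.590e-01] grip 0.0194 F [-0.1 -0.3 -2.2]
rotvec [-0.0002  0.0006 -0.0009] then shift/50mm [-0.005 -0.013  0.903] or before rot [-0.004 -0.013  0.903]
```

Call:
move_arm([
  [0, -0.005, -0.013, 0.1, 0, 0, 0],
  [0, 0, 0, 0.2, 0, 0, 0],
  [0, 0, 0, 0.2, 0, 0, 0],
  [0, 0, 0, 0.2, 0, 0, 0],
  [0, 0, 0, 0.1, 0, 0, 0],
  [0, 0, 0, 0.06, 0, 0, 0],
  [0, 0, 0, 0.04, 0, 0, 0],
  [0, 0, 0, 0, 0, 0, 0],
  [0, -0.1, 0, 0, 0, 0, 0],
  [0, -0.2, 0, 0, 0, 0, 0],
  [0, -0.2, 0, 0, 0, 0, 0],
  [0, -0.2, 0, 0, 0, 0, 0],
  [0, -0.25, 0, 0, 0, 0, 0],
  [0, -0.25, 0, 0, 0, 0, 0],
  [0, -0.25, 0, 0, 0, 0, 0],
  [0, -0.25, 0, 0, 0, 0, 0],
  [0, -0.3, 0, 0, 0, 0, 0],
  [0, -0.3, 0, 0, 0, 0, 0],
  [0, -0.3, 0, 0, 0, 0, 0],
  [0, -0.2, 0, 0, 0, 0, 0],
])

```text
time_s: 40.15
ee_pos: [0.4019, 0.106, 0.0904]
eef_rot: [-3.141, 0.0, 0.16]
force: [0.3, 0.2, -1.2]
grip_width: 0.0198
grip_force: 45.0
```

Call:
move_arm([
  [0, -0.2, 0, -0.2, 0, 0, 0],
  [0, 0, 0, -0.5, 0, 0, 0],
  [0, 0, 0, -0.4, 0, 0, 0],
  [0, -0.1, -0.5, 0, 0, 0, 0],
  [0, -0.1, -0.8, 0, 0, 0, 0],
  [0, 0, -0.5, 0, 0, 0, 0],
  [0, 0, 0, 0, 0, 0, 0],
])

```text
time_s: 40.85
ee_pos: [0.3683, 0.1937, 0.1455]
eef_rot: [-3.141, -0.0, 0.163]
force: [-0.2, 0.4, -0.9]
grip_width: 0.0196
grip_force: 45.0
```

```bash
python3 - <<'E'
from chk import *
scene('h'); go(*tcp(-.062,-.0817),.06,-.167)
E
```

```text
top [403, 231, 24, 24, 444] tray [-0.0004 -0.0818] rack [-0.0823 -0.4075]
top [244, 232, 26, 25, 485] tray [-0.0819  0.3432] rack [-0.0258  0.0002]
top [211, 236, 26, 26, 496] tray [-0.1101  0.429 ] rack [-0.0251  0.0862]
side [229, 230, 28, 15, 305] tray [-0.0801  0.5125] rack [-0.0237  0.0891]
side [252, 242, 30, 15, 353] tray [-0.0495  0.4225] rack [-0.0237  0.0022]
side [245, 345, 45, 31, 531] tray [-0.2277  0.0464] rack [-0.288  -0.2707]
side [384, 347, 38, 27, 771] tray [ 0.0016 -0.0802] rack [-0.1269 -0.4474]
t 41.0 at [0.3688 0.1918 0.1453] [-3.141  0.     0.161] grip 0.0196 F [-0.4 -0.6 -1.7]
rotvec [-1.000e-04  5.000e-04  3.282e-01] then shift/50mm [3.079 8.653 1.706] or before rot [0.126 9.184 1.704]
```

Call:
move_arm([
  [0, 0, 0, 0, 0, 0, 0.109],
  [0, 0, 0, 0, 0, 0, 0.109],
  [0, 0, 0, 0, 0, 0, 0.11],
  [0, 0.1, 0.4, 0, 0, 0, 0],
  [0, 0.25, 0.7, 0, 0, 0, 0],
  [0, 0.3, 0.8, 0, 0, 0, 0],
  [0, 0.3, 0.8, 0, 0, 0, 0],
  [0, 0.3, 0.8, 0, 0, 0, 0],
  [0, 0.3, 0.8, 0, 0, 0, 0],
  [0, 0.3, 0.8, 0, 0, 0, 0],
  [0, 0.3, 0.8, 0, 0, 0, 0],
  [0, 0.3, 0.8, 0, 0, 0, 0],
  [0, 0.3, 0.8, 0.2, 0, 0, 0],
  [0, 0.2, 0.7, 0.3, 0, 0, 0],
  [0, 0.129, 0.453, 0.4, 0, 0, 0],
  [0, 0, 0, 0.4, 0, 0, 0],
  [0, 0, 0, 0.4, 0, 0, 0],
  [0, 0, 0, 0, 0, 0, 0],
  [0, 0, 0, 0, 0, 0, 0],
])

```text
time_s: 42.85
ee_pos: [0.448, -0.2611, 0.0607]
eef_rot: [-3.142, 0.001, -0.169]
force: [0.1, 0.4, -0.4]
grip_width: 0.02
grip_force: 45.0
```

```bash
python3 - <<'E'
from chk import *
go(*tcp(-.062,-.0815),.0325,-.167); go(*tcp(.058,-.0815),.0325,-.167)
held('f')
E
```

```text
t 42.9 at [ 0.448  -0.2611  0.0607] [-3.142e+00  1.000e-03 -1.690e-01] grip 0.02 F [ 0.1  0.4 -0.4]
rotvec [-0.0001  0.0007 -0.002 ] then shift/50mm [ 0.011 -0.019  0.563] or before rot [ 0.012 -0.019  0.563]
t 42.9 at [ 0.448  -0.2611  0.0607] [-3.142e+00  1.000e-03 -1.690e-01] grip 0.02 F [ 0.1  0.4 -0.4]
rotvec [-0.0001  0.0007 -0.002 ] then shift/50mm [ 2.411 -0.019  0.563] or before rot [ 2.412 -0.023  0.561]
[229, 231, 28, 14, 266] held offset [0.0632 0.5417]
[252, 242, 30, 16, 329] held offset [0.0925 0.4562]
[245, 345, 45, 31, 544] held offset [-0.0758  0.0996]
[384, 347, 37, 27, 774] held offset [ 0.1422 -0.0203]
```

Call:
move_arm([
  [0, 0, -0.019, 0.2, 0, 0, -0.002],
  [0, 0, 0, 0.2, 0, 0, 0],
  [0, 0, 0, 0.1, 0, 0, 0],
  [0, 0, 0, 0.06, 0, 0, 0],
  [0, 0, 0, 0, 0, 0, 0],
  [0, 0.1, 0, 0, 0, 0, 0],
  [0, 0.2, 0, 0, 0, 0, 0],
  [0, 0.2, 0, 0, 0, 0, 0],
  [0, 0.2, 0, 0, 0, 0, 0],
  [0, 0.2, 0, 0, 0, 0, 0],
  [0, 0.2, 0, 0, 0, 0, 0],
  [0, 0.2, 0, 0, 0, 0, 0],
  [0, 0.2, 0, 0, 0, 0, 0],
  [0, 0.2, 0, 0, 0, 0, 0],
  [0, 0.2, 0, 0, 0, 0, 0],
  [0, 0.2, 0, 0, 0, 0, 0],
  [0, 0.15, 0, 0, 0, 0, 0],
  [0, 0.1, 0, 0, 0, 0, 0],
  [0, 0.06, 0, 0, 0, 0, 0],
  [0, 0, 0, 0, 0, 0, 0],
])

```text
time_s: 44.9
ee_pos: [0.5683, -0.2797, 0.0326]
eef_rot: [3.141, 0.0, -0.166]
force: [-3.6, -0.1, 6.9]
grip_width: 0.0196
grip_force: 45.0
```

```bash
python3 - <<'E'
from chk import *
go(*tcp(.058,-.0815),.0325,-.167)
held('f')
E
```

```text
t 44.9 at [ 0.5683 -0.2797  0.0326] [ 3.141  0.    -0.166] grip 0.0196 F [-3.6 -0.1  6.9]
rotvec [0.0004 0.0001 0.0012] then shift/50mm [-0.023  0.014  0.003] or before rot [-0.023  0.014  0.003]
[12, 50, 38, 14, 320] held offset [-0.339  3.838]
[229, 231, 28, 14, 308] held offset [-0.038   0.5876]
[252, 242, 30, 16, 356] held offset [-0.0076  0.498 ]
[398, 343, 36, 24, 571] held offset [ 0.0762 -0.0014]
[245, 345, 45, 32, 649] held offset [-0.1851  0.1243]
```

Call:
move_arm([
  [0, 0, 0, -0.04, 0, 0, 0],
  [0, 0, 0, -0.08, 0, 0, 0],
  [0, 0, 0, -0.15, 0, 0, 0],
  [0, 0, 0, -0.25, 0, 0, 0],
  [0, 0, 0, -0.35, 0, 0, 0],
  [0, 0, 0, -0.4, 0, 0, 0],
  [0, 0, 0, -0.4, 0, 0, 0],
  [0, 0, 0, -0.25, 0, 0, 0],
  [0, 0, 0, -0.12, 0, 0, 0],
  [0, 0, 0, 0, 0, 0, -0.05],
  [0, 0, 0, 0, 0, 0, -0.08],
  [0, 0, 0, 0, 0, 0, -0.08],
  [0, 0, 0, 0, 0, 0, -0.076],
  [0, 0, 0, 0, 0, 0, -0.04],
  [0, 0, 0, 0, 0, 0, 0],
])

```text
time_s: 46.45
ee_pos: [0.5673, -0.2794, 0.1336]
eef_rot: [-3.141, 0.001, 0.16]
force: [-0.6, -0.5, -1.3]
grip_width: 0.0196
grip_force: 45.0
```

```bash
python3 - <<'E'
from chk import *
held('g'); go(*rtcp(0,-.086),.135,.160)
E
```

```text
[229, 231, 28, 14, 309] held offset [0.0367 0.4307]
[252, 242, 30, 16, 355] held offset [0.0369 0.3508]
[404, 295, 26, 25, 497] held offset [ 0.0829 -0.0071]
[245, 345, 45, 32, 636] held offset [-0.2061  0.0994]
t 46.5 at [ 0.5673 -0.2794  0.1337] [-3.141e+00  1.000e-03  1.590e-01] grip 0.0197 F [-0.2 -0.3 -1.9]
rotvec [-0.0007  0.0012 -0.0011] then shift/50mm [ 0.788 -6.404 -0.026] or before rot [ 0.781 -6.405 -0.023]
```

Call:
move_arm([
  [0, 0, -0.1, 0, 0, 0, 0],
  [0, 0.02, -0.25, 0, 0, 0, 0],
  [0, 0.05, -0.4, 0, 0, 0, 0],
  [0, 0.07, -0.5, 0, 0, 0, 0],
  [0, 0.08, -0.6, 0, 0, 0, 0],
  [0, 0.08, -0.6, 0, 0, 0, 0],
  [0, 0.08, -0.6, 0, 0, 0, 0],
  [0, 0.08, -0.6, 0, 0, 0, 0],
  [0, 0.08, -0.6, 0, 0, 0, 0],
  [0, 0.08, -0.6, 0, 0, 0, 0],
  [0, 0.06, -0.5, 0, 0, 0, 0],
  [0, 0.05, -0.45, 0, 0, 0, 0],
  [0, 0.03, -0.3, 0, 0, 0, 0],
  [0, 0.02, -0.2, 0, 0, 0, 0],
  [0, 0.008, -0.104, 0, 0, 0, 0],
  [0, 0, 0, 0, 0, 0, 0],
  [0, 0, 0, 0, 0, 0, 0],
])

```text
time_s: 48.2
ee_pos: [0.5554, 0.0424, 0.1341]
eef_rot: [-3.141, 0.001, 0.159]
force: [-0.3, 0.1, -1.5]
grip_width: 0.0194
grip_force: 45.0
```

```bash
python3 - <<'E'
from chk import *
held('g'); go(*rtcp(0,-.086),.0900,.160)
E
```

```text
[229, 231, 28, 14, 306] held offset [-0.0029  0.1107]
[287, 233, 29, 17, 374] held offset [0.0786 0.0002]
[245, 345, 45, 32, 493] held offset [-0.2456 -0.2204]
t 48.2 at [0.5554 0.0423 0.1341] [-3.141e+00  1.000e-03  1.590e-01] grip 0.0198 F [ 0.1 -1.1 -2. ]
rotvec [-0.0002  0.0007 -0.0009] then shift/50mm [-0.003 -0.015  0.882] or before rot [-0.002 -0.015  0.882]
```

Call:
move_arm([
  [0, -0.003, -0.015, 0.1, 0, 0, 0],
  [0, 0, 0, 0.2, 0, 0, 0],
  [0, 0, 0, 0.2, 0, 0, 0],
  [0, 0, 0, 0.18, 0, 0, 0],
  [0, 0, 0, 0.1, 0, 0, 0],
  [0, 0, 0, 0.06, 0, 0, 0],
  [0, 0, 0, 0.04, 0, 0, 0],
  [0, 0, 0, 0, 0, 0, 0],
  [0, -0.1, 0, 0, 0, 0, 0],
  [0, -0.2, 0, 0, 0, 0, 0],
  [0, -0.2, 0, 0, 0, 0, 0],
  [0, -0.2, 0, 0, 0, 0, 0],
  [0, -0.25, 0, 0, 0, 0, 0],
  [0, -0.25, 0, 0, 0, 0, 0],
  [0, -0.25, 0, 0, 0, 0, 0],
  [0, -0.25, 0, 0, 0, 0, 0],
  [0, -0.3, 0, 0, 0, 0, 0],
  [0, -0.3, 0, 0, 0, 0, 0],
  [0, -0.3, 0, 0, 0, 0, 0],
  [0, -0.2, 0, 0, 0, 0, 0],
])

```text
time_s: 50.25
ee_pos: [0.4156, 0.0212, 0.0904]
eef_rot: [-3.141, 0.0, 0.16]
force: [0.4, -0.8, -1.8]
grip_width: 0.0192
grip_force: 45.0
```

Call:
move_arm([
  [0, -0.2, 0, -0.2, 0, 0, 0],
  [0, 0, 0, -0.5, 0, 0, 0],
  [0, 0, 0, -0.4, 0, 0, 0],
  [0, -0.1, 0.5, 0, 0, 0, 0],
  [0, -0.1, 0.8, 0, 0, 0, 0],
  [0, 0, 0.8, 0, 0, 0, 0],
  [0, 0, 0.8, 0, 0, 0, 0],
  [0, 0, 0.5, 0, 0, 0, 0],
  [0, 0, 0, 0, 0, 0, 0],
])

```text
time_s: 51.15
ee_pos: [0.4241, -0.152, 0.1452]
eef_rot: [3.141, 0.0, 0.157]
force: [-0.4, 0.1, -1.6]
grip_width: 0.0198
grip_force: 45.0
```

```bash
python3 - <<'E'
from chk import *
scene('i'); go(.4152,-.3498,.10,-.796)
E
```

```text
top [277, 227, 25, 25, 485] tray [-0.0524  0.2586] rack [-0.0251 -0.085 ]
top [244, 232, 26, 25, 485] tray [-0.0819  0.3432] rack [-0.0258  0.0002]
top [211, 236, 26, 26, 484] tray [-0.1101  0.429 ] rack [-0.0251  0.0862]
side [245, 345, 44, 29, 569] tray [-0.2274  0.0493] rack [-0.2869 -0.2683]
t 51.2 at [ 0.4238 -0.1496  0.1451] [-3.141e+00  1.000e-03  1.590e-01] grip 0.0196 F [-0.   0.8 -1.7]
rotvec [-1.000e-04  9.000e-04  9.548e-01] then shift/50mm [2.74  2.924 0.902] or before rot [-0.803  3.927  0.9  ]
```

Call:
move_arm([
  [0, 0, 0, 0, 0, 0, 0.12],
  [0, 0, 0, 0, 0, 0, 0.12],
  [0, 0, 0, 0, 0, 0, 0.12],
  [0, 0, 0, 0, 0, 0, 0.12],
  [0, 0, 0, 0, 0, 0, 0.12],
  [0, 0, 0, 0, 0, 0, 0.12],
  [0, 0, 0, 0, 0, 0, 0.12],
  [0, 0, 0, 0, 0, 0, 0.115],
  [0, 0.3, 0.3, 0, 0, 0, 0],
  [0, 0.5, 0.5, 0, 0, 0, 0],
  [0, 0.6, 0.65, 0, 0, 0, 0],
  [0, 0.6, 0.65, 0.1, 0, 0, 0],
  [0, 0.5, 0.5, 0.3, 0, 0, 0],
  [0, 0.24, 0.324, 0.4, 0, 0, 0],
  [0, 0, 0, 0.1, 0, 0, 0],
  [0, 0, 0, 0, 0, 0, 0],
  [0, 0, 0, 0, 0, 0, 0],
])

```text
time_s: 52.95
ee_pos: [0.4164, -0.3487, 0.101]
eef_rot: [3.141, -0.0, -0.794]
force: [0.1, 0.8, -0.7]
grip_width: 0.0194
grip_force: 45.0
```

```bash
python3 g.py .4152 -.3498 .034 -.796
```

```text
t 53.0 at [ 0.4164 -0.3487  0.101 ] [ 3.141 -0.    -0.794] grip 0.0194 F [ 0.1  0.8 -0.7]
rotvec [ 0.0002 -0.0002  0.0023] then shift/50mm [-1.000e-03  3.300e-02  1.341e+00] or before rot [-1.000e-03  3.300e-02  1.341e+00]
```

Call:
move_arm([
  [0, 0, 0.033, 0.2, 0, 0, 0.002],
  [0, 0, 0, 0.3, 0, 0, 0],
  [0, 0, 0, 0.3, 0, 0, 0],
  [0, 0, 0, 0.3, 0, 0, 0],
  [0, 0, 0, 0.15, 0, 0, 0],
  [0, 0, 0, 0.06, 0, 0, 0],
  [0, 0, 0, 0.03, 0, 0, 0],
  [0, 0, 0, 0, 0, 0, 0],
  [0, 0, 0, 0, 0, 0, 0],
])

```text
time_s: 53.85
ee_pos: [0.4149, -0.3512, 0.0338]
eef_rot: [3.141, -0.001, -0.797]
force: [-1.1, 1.1, 2.0]
grip_width: 0.0198
grip_force: 45.0
```

Call:
move_arm([
  [0.5, 0, 0, 0, 0, 0, 0],
  [0.5, 0, 0, 0, 0, 0, 0],
  [0.5, 0, 0, 0, 0, 0, 0],
  [0.5, 0, 0, 0, 0, 0, 0],
  [0.5, 0, 0, 0, 0, 0, 0],
  [0.5, 0, 0, 0, 0, 0, 0],
  [0.5, 0, 0, -0.2, 0, 0, 0],
  [0.5, 0, 0, -0.5, 0, 0, 0],
  [0.5, 0, 0, -0.9, 0, 0, 0],
  [0, 0, 0, -1, 0, 0, 0],
  [0, 0, 0, -1, 0, 0, 0],
  [0, 0, 0, -0.2, 0, 0, 0],
  [0, 0, 0, 0, 0, 0, 0],
])

```text
time_s: 55.15
ee_pos: [0.4151, -0.3514, 0.2254]
eef_rot: [3.141, -0.003, -0.797]
force: [0.1, 0.0, -0.8]
grip_width: 0.0184
grip_force: 0.0
```

```bash
python3 g.py .532 .3145 .18 -.796
```

```text
t 55.1 at [ 0.4151 -0.3514  0.2254] [ 3.141e+00 -3.000e-03 -7.970e-01] grip 0.0184 F [ 0.1  0.  -0.8]
rotvec [ 0.0002 -0.0035 -0.0011] then shift/50mm [ -7.881 -10.988   0.909] or before rot [ -7.896 -10.979   0.879]
```

Call:
move_arm([
  [0, 0, 0, 0, 0, 0, -0.12],
  [0, 0, 0, 0, 0, 0, -0.12],
  [0, 0, 0, 0, 0, 0, -0.12],
  [0, 0, 0, 0, 0, 0, -0.12],
  [0, 0, 0, 0, 0, 0, -0.12],
  [0, 0, 0, 0, 0, 0, -0.12],
  [0, 0, 0, 0, 0, 0, -0.12],
  [0, 0, 0, 0, 0, 0, -0.117],
  [0, 0, 0, 0, 0, 0, 0],
  [0, 0, -0.3, 0, 0, 0, 0],
  [0, 0, -0.7, 0, 0, 0, 0],
  [0, 0, -0.8, 0, 0, 0, 0],
  [0, 0, -0.8, 0, 0, 0, 0],
  [0, 0, -0.8, 0, 0, 0, 0],
  [0, 0, -0.8, 0, 0, 0, 0],
  [0, 0, -0.8, 0, 0, 0, 0],
  [0, 0, -0.8, 0, 0, 0, 0],
  [0, 0, -0.6, 0, 0, 0, 0],
  [0, 0, 0, 0, 0, 0, 0],
  [0, 0, 0, 0, 0, 0, 0],
])

```text
time_s: 57.15
ee_pos: [0.3636, -0.035, 0.2228]
eef_rot: [-3.141, 0.001, 0.159]
force: [0.0, -0.2, 0.3]
grip_width: 0.0004
grip_force: 0.0
```

```bash
python3 - <<'E'
from chk import *
scene('j'); go(.532,.3145,.18,.16)
for a,b in (('pics/top0.png','pics/top_j.png'),('pics/side0.png','pics/side_j.png')):
    for f in (a,b):
        im=cv2.imread(f); hsv=cv2.cvtColor(im,cv2.COLOR_BGR2HSV); m=cv2.inRange(hsv,(0,170,100),(4,255,255))|cv2.inRange(hsv,(176,170,100),(180,255,255)); m[:250]=0
        print(f,np.round(cv2.findNonZero(m).reshape(-1,2).mean(0),1),m.sum()//255)
# cam arms, left arm check in top: brass pixels near coupler
im=cv2.imread('pics/top_j.png'); hsv=cv2.cvtColor(im,cv2.COLOR_BGR2HSV); m=cv2.inRange(hsv,(12,110,70),(26,255,255)); m[:205]=0;m[260:]=0;m[:,215:]=0;m[:,110:][0:0]
k,l,st,ce=cv2.connectedComponentsWithStats(m); print([s.tolist() for s in st[1:] if s[4]>8])
E
```

```text
top [277, 227, 25, 25, 486] tray [-0.0524  0.2586] rack [-0.0251 -0.085 ]
top [244, 232, 26, 25, 486] tray [-0.0819  0.3432] rack [-0.0258  0.0002]
top [211, 236, 26, 26, 498] tray [-0.1101  0.429 ] rack [-0.0251  0.0862]
side [229, 230, 28, 15, 307] tray [-0.0801  0.5125] rack [-0.0237  0.0891]
side [252, 242, 30, 15, 352] tray [-0.0495  0.4225] rack [-0.0237  0.0022]
side [277, 254, 31, 17, 400] tray [-0.0201  0.3332] rack [-0.0245 -0.0836]
side [245, 345, 45, 31, 438] tray [-0.2277  0.0464] rack [-0.288  -0.2707]
t 57.2 at [ 0.3637 -0.0358  0.2229] [-3.141e+00  1.000e-03  1.580e-01] grip 0.0006 F [-0.6  0.3  0. ]
rotvec [-0.0004  0.0014 -0.0022] then shift/50mm [ 4.438 -6.38   0.857] or before rot [ 4.426 -6.389  0.853]
pics/top0.png [437.3 321.1] 226
pics/top_j.png [438.3 321.6] 220
pics/side0.png [337.9 413.4] 508
pics/side_j.png [338.2 414.8] 535
[[159, 220, 17, 17, 224], [180, 226, 5, 4, 17], [210, 240, 5, 18, 64]]
```

Call:
move_arm([
  [0, 0.3, -0.4, 0, 0, 0, 0],
  [0, 0.5, -0.7, 0, 0, 0, 0],
  [0, 0.55, -0.8, 0, 0, 0, 0],
  [0, 0.55, -0.8, 0, 0, 0, 0],
  [0, 0.55, -0.8, 0, 0, 0, 0],
  [0, 0.55, -0.8, 0, 0, 0, 0],
  [0, 0.55, -0.8, 0, 0, 0, 0],
  [0, 0.5, -0.7, 0, 0, 0, 0],
  [0, 0.38, -0.58, 0, 0, 0, 0],
  [0, 0, 0, 0.4, 0, 0, 0],
  [0, 0, 0, 0.45, 0, 0, 0],
  [0, 0, 0, 0.4, 0, 0, 0],
  [0, 0, 0, 0.4, 0, 0, 0],
  [0, 0, 0, 0.2, 0, 0, 0],
  [0, 0, 0, 0, 0, 0, 0],
])

```text
time_s: 58.75
ee_pos: [0.5316, 0.314, 0.129]
eef_rot: [3.141, 0.003, 0.158]
force: [-0.6, -0.5, -0.2]
grip_width: 0.0005
grip_force: 0.0
```

```bash
python3 g.py .532 .3145 .115 .16
```

```text
t 58.8 at [0.5316 0.314  0.129 ] [3.141e+00 3.000e-03 1.580e-01] grip 0.0005 F [-0.6 -0.5 -0.2]
rotvec [ 0.0007  0.0033 -0.0018] then shift/50mm [ 0.01  -0.008  0.28 ] or before rot [ 0.01  -0.008  0.28 ]
```

Call:
move_arm([
  [0, 0, 0, 0.08, 0, 0, 0],
  [0, 0, 0, 0.06, 0, 0, 0],
  [0, 0, 0, 0.06, 0, 0, 0],
  [0, 0, 0, 0.06, 0, 0, 0],
  [0, 0, 0, 0.03, 0, 0, 0],
  [0, 0, 0, 0, 0, 0, 0],
  [0, 0, 0, 0, 0, 0, 0],
])

```text
time_s: 59.45
ee_pos: [0.5319, 0.3152, 0.1168]
eef_rot: [-3.141, -0.001, 0.16]
force: [0.7, -2.2, 5.6]
grip_width: 0.0004
grip_force: 2.7
```

Call:
move_arm([
  [0, 0, 0, 0.03, 0, 0, 0],
  [0, 0, 0, 0.03, 0, 0, 0],
  [0, 0, 0, 0.02, 0, 0, 0],
  [0, 0, 0, 0, 0, 0, 0],
  [0, 0, 0, 0, 0, 0, 0],
])

```text
time_s: 59.95
ee_pos: [0.5321, 0.3153, 0.1158]
eef_rot: [-3.141, -0.003, 0.16]
force: [-9.5, -7.8, 29.9]
grip_width: 0.0004
grip_force: 15.2
```

Bottomed out at 30 N. Retract clear and recheck.

Call:
move_arm([
  [0, 0, 0, -0.2, 0, 0, 0],
  [0, 0, 0, -0.5, 0, 0, 0],
  [0, 0, 0, -0.8, 0, 0, 0],
  [0, 0, 0, -0.8, 0, 0, 0],
  [0, -0.6, 0, 0, 0, 0, 0],
  [0, -0.9, 0, 0, 0, 0, 0],
  [0, -0.9, 0, 0, 0, 0, 0],
  [0, -0.5, 0, 0, 0, 0, 0],
  [0, 0, 0, 0, 0, 0, 0],
  [0, 0, 0, 0, 0, 0, 0],
])

```text
time_s: 60.95
ee_pos: [0.3886, 0.2922, 0.2277]
eef_rot: [-3.141, -0.0, 0.16]
force: [0.5, -0.1, 0.2]
grip_width: 0.0005
grip_force: 0.0
```

```bash
python3 - <<'E'
from chk import *
scene('k'); o=ctrl.get_obs(); print(o['time_s'],o['ee_pos'],o['force'])
# compare brass near coupler in side: initial seated (d-time) vs now; left arm should leave no brass up-left
im=cv2.imread('pics/side_k.png'); hsv=cv2.cvtColor(im,cv2.COLOR_BGR2HSV); m=cv2.inRange(hsv,(10,110,50),(26,255,255)); m[:150]=0;m[225:]=0;m[:,:195]=0;m[:,275:]=0
k,l,st,ce=cv2.connectedComponentsWithStats(m); print([s.tolist() for s in st[1:] if s[4]>8])
E
```

```text
top [277, 227, 25, 25, 484] tray [-0.0524  0.2586] rack [-0.0251 -0.085 ]
top [244, 232, 26, 25, 488] tray [-0.0819  0.3432] rack [-0.0258  0.0002]
top [211, 236, 26, 26, 501] tray [-0.1101  0.429 ] rack [-0.0251  0.0862]
side [229, 230, 28, 15, 304] tray [-0.0801  0.5125] rack [-0.0237  0.0891]
side [252, 242, 30, 15, 351] tray [-0.0495  0.4225] rack [-0.0237  0.0022]
side [277, 254, 31, 17, 402] tray [-0.0201  0.3332] rack [-0.0245 -0.0836]
side [246, 345, 44, 31, 519] tray [-0.2269  0.0459] rack [-0.2874 -0.2713]
61.05 [0.38916082 0.29212236 0.22716884] [ 0.97675007  0.12914148 -0.19531715]
[[219, 170, 17, 12, 125], [233, 183, 4, 4, 13], [233, 188, 6, 21, 77]]
```

```bash
python3 -c "
from station import ctrl
print(ctrl.hand_in())"
```

```text
the job is handed in; nothing more can be done
None
```

The job is handed in at about 61 s of the 210 s limit, but the judge returned no verdict. The plug is home and both cam arms read as shut. All three prints lie in their rack bays, the spatula is back on its rest, and the start button was pressed to its stop. The left arm is the one part no camera could see; I took it as shut because the fingers closed to 61.4 mm over both arms.

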